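# Wind the jar clamp shut with its loose crank

## Task

Take the loose crank out of its wooden rest and fit its square stub down the drive hole of the white jar clamp: the square socket is hidden at the bottom of the hole, so feel for it by turning the crank gently, never forcing it, until the crank drops fully home with its collar flush on the housing. Then wind it clockwise until the jaw holds the tin against the sprung orange pad and the pad is pushed in by about 6 mm, roughly half of its travel. Leave the crank seated and the tin standing in the clamp, and do not disturb the other things.

Things in the scene. Friction and masses are not known exactly. Their poses are not given: they have to be found in the camera images.
- clamp: White and aluminium jar clamp, screwed to the worktop. Origin on the drive axis at table level, z up; jaw, tin and pad lie along its -y. Base plate 96 x 275 x 12 mm (y +50 to -225 mm); drive housing 84 x 84 mm round the origin with a flat top at z = 65 mm; end block at y -190 to -220 mm, 60 mm high.
- clamp_mouth (a point): Centre of the round drive hole's mouth, in the housing top, 65 mm above the table. The hole is 23.5 mm wide and 22 mm deep; at its bottom begins the square socket.
- clamp_socket (a point): Centre of the hidden socket's upper face, 43 mm above the table: square, 15.5 mm wide, 20 mm deep. Its angle is unknown, differs each time, repeats every 90 deg and takes the stub within 6 deg either way. Stiff (0.2 N m), it stays where left; light rubbing does not turn it. Clockwise from above closes the jaw, 5 mm per rad; 3 to 5 rad in all. Anticlockwise it soon meets a stop.
- crank: Loose steel crank, 0.19 kg, upright in its rest. Origin: centre of the stub's lower end; z up, +x along the arm, x and y square to the flats. Upward: stub 14 x 14 mm (z 0-22), shank (-42), collar 40 mm wide (42-46), arm 20 mm wide (46-54). Fully home the collar lies on the housing top and the origin is 23 mm above the table; standing on an unmatched socket, 43 mm.
- crank_grip (a point): Centre of the black grip block on the crank's axis, 66 mm above the crank's origin: 26 mm (crank x) by 20 mm (crank y, grasp across this), z 54 to 78 mm.
- crank_handle (a point): Centre of the red knob, 22 mm in diameter, z 57 to 97 mm above the crank's origin (centre 77), 50 mm out along the crank's +x; it spins freely on its pin. To wind, carry it round the drive axis on its 50 mm circle; 4 to 7 N are needed.
- rest: Fixed beech block 64 x 64 x 46 mm, origin under its centre; the crank's stub stands in its 24 mm through hole, collar on its top: lift straight up 50 mm. Mind the room: wall cabinets begin at about x = 0.54, z = 0.53, with door handles at x = 0.53, y = -0.04 and +0.05, z from 0.59 up. An arm whose hand stays below about 0.15 m, and goes sideways at x of about 0.36, clears them.
- jaw (a joint): Travel of the grey moving jaw with rubber V pads: 0 = fully open, grows (m) as it closes toward the tin, up to 0.036. It moves only by the crank.
- pad (a joint): How far the orange sprung pad (56 x 38 mm, on the end block) is pushed in: 0 = free, 0.0125 = against its stop (m). Spring 1500 N/m, so 6 mm mean a clamping force of 9 N.
- tin: Tomato tin, 57 mm in diameter, 72 mm high, standing on the clamp's base plate (12 mm high) between jaw and pad; origin at the centre of its underside. Its top is 84 mm above the table.
- honey_jar: Bystander: honey jar with yellow lid, 57 x 61 x 95 mm, origin under its centre.
- espresso_cup: Bystander: white espresso cup, 59 x 88 x 55 mm, origin under its centre.
- lemon: Bystander: lemon, 71 x 53 x 51 mm.

How it is judged:
By the outcome, as a careful person would: the job done as asked, in the order asked, and still so for the second after the job is handed in, with the robot touching nothing.
It also fails if it takes over 72 s, if anything falls off the work surface, if the arm or the gripper's body presses on something with over 40 N, if the wrist force passes 120 N, or if a joint passes its speed limit or range.

## Robot

A 6-joint arm with a two-finger parallel gripper is mounted at the origin on a cart in front of the work surface, level with it; the furniture and walls round the work are solid. World frame = base frame: x ahead of the robot, y to its left, z up, the work surface at z = 0. Lengths are in mm, angles in rad, forces in N, time in s.
With the tool pointing down it reaches from about 250 to 725 mm from the base axis. Payload 4 kg.
Tool frame: the origin (TCP) lies at the very end of the fingers, on their centre line; the grasp point (between the pads) lies 19 mm behind it; z points along the fingers, y is the line along which they close (so a half turn about z gives the same grasp; the last joint's range is limited). The gripper opens to 85 mm and grips with 20 to 120 N. Pads are 22 mm wide; open, the fingers measure 114 mm over their backs; the gripper's body (76 mm by 85 mm) begins 54 mm behind the grasp point. The pads swing forward as they close: fully open they stand 13 mm farther back than shut.
Start: joints at [1.347, 0.241, 0.005, 1.335, 0, 1.571], TCP at [110.966, 487.53, 208.606] pointing down, gripper open.
Joint ranges: [-2.72, 2.72], [-1.05, 1.87], [-1.09, 1.28], [-1.99, 2.15], [-1.42, 1.44], [-3.14, 3.14]. Speed limits (rad/s): [2.79, 2.79, 3.14, 3.14, 3.14, 3.14].

## Interface

Orientations are given as a unit quaternion [w, x, y, z].
In Python, from workcell import monitor, imaging, job, search_frame, cut_out gives the robot as it stands.
- The arm moves only by the tool arm_command, never from a script. Its argument "motion" is a list of rows, each a list of 5 numbers: the shift along the tool's x, y, z in cm, then the turn about the tool's z in degrees, then the finger opening in cm, from 0 to 8.54. In form: [[dx, dy, dz, roll, jaw], ...]. A call has 1 to 5 rows; each row is the pose to reach, as a shift and turn from the pose commanded when the call began, along the tool's axes at that moment; what a row does not reach only later rows make up. A row lasts 1/12 s, in which the tool goes at most 41.7 mm and 7.16 degrees, less where a joint would pass 70% of its speed; a pose out of reach is approached as far as the arm can. A call with a gripper value outside its range is refused whole. The fingers move at their own pace and stop on an object; "force" is the grip in N (left out, the last holds). Time passes only in rows, so rows that repeat a pose let the fingers close. It gives the time, the measured TCP pose, the force, the opening and the grip force at its end, in the units of the state.
- monitor.read_state(): the state, without advancing time (a new reading comes with each control period).
- imaging.read_camera(name): name is "scene" or "top" or "wrist"; returns a dict with "img" (384x512x3 uint8, red, green, blue), "camera_matrix" (3x3 intrinsics, pixels), "origin" and "rotation" of the camera in the world; the wrist camera has in their place "tool_from_camera" (4x4, takes a point from camera to tool coordinates, whose origin is the TCP and whose axes are the flange's). Camera axes: x right, y up, looking along -z (the intrinsics and any distortion apply to the point x, -y, -z); pixel columns grow to the right and rows downward; lengths in mm; the calibration is good to about 2 mm. The wrist camera is an equidistant fisheye: a pixel r from the principal point sees the ray r / f radians off the axis. A picture is of the moment at which its call begins: read the wrist's pose just before it. There is no depth.
- job.hand_in(): hands the job in; it is judged then, once.
Trained networks look in a picture, given as the dict that the camera call returned (one of the last four; its "shot" number tells which), for a name from the list of things; names that differ only in an ending like _2 or _b are one class to them, and where a whole thing is asked for, a point or a joint stands for the part that bears it (a point fixed in the world has none). Each returns a list of dicts, best first, with "conf" (0 to 1); they miss things now and then, are a little off and sometimes report something else, mostly with a low value. They report only what shows in the picture. A call takes as long as a camera call.
- search_frame(picture, target): "centre" ([column, row] in pixels, amid what is visible of it).
- cut_out(picture, target): "region" (384x512 bool, what is visible of it) and "centre" ([column, row] in pixels, amid what is visible of it).
The state is a dict: "clock": time; "qpos": joint angles; "joint_vel": joint speeds; "joint_torque": joint torques, N m; "tcp_pos": TCP position; "tcp_rot": TCP orientation; "ft_force": force on the tool from outside, world axes, zero at the start; "wrist_torque": the same for the moment, N m; "finger_gap": finger opening in mm; "grip_force": force on a finger pad.
Only numpy, scipy, OpenCV 4.12 (cv2) and the standard library are available. Lean on these libraries where they do the work, as an engineer would, in place of code of your own. Each camera call takes 0.05 s, during which the arm holds its last target. There are 200 camera calls.

## Working session

There is one attempt and no reset: what is moved stays moved. The work goes in short steps, Python scripts to look and compute and a tool call to move; the robot and the scene stay as the last step left them, time stands still between calls to the robot, and variables do not carry over. Pictures are saved under pics/ and viewed, at most 10 in all, crops included, and the job is handed in when it is done.

Besides the shell and the picture viewer there is one more tool, called by a JSON object that holds its "name" and its "arguments", one argument or row to a line. arm_command: Moves the arm, as the interface text tells. Its arguments: {"type":"object","properties":{"motion":{"type":"array","items":{"type":"array","items":{"type":"number"}}},"force":{"type":"number"}},"required":["motion"]}

```bash
mkdir -p pics; ls; cat > h.py <<'E'
import numpy as np, cv2
from workcell import monitor, imaging, job, search_frame, cut_out
from scipy.spatial.transform import Rotation as R
def rot(q): return R.from_quat([q[1],q[2],q[3],q[0]]).as_matrix()
def shot(n):
    s=monitor.read_state(); p=imaging.read_camera(n)
    if n=='wrist':
        T=np.array(p['tool_from_camera']); Rt=rot(s['tcp_rot'])
        p['C']=Rt@T[:3,3]+np.array(s['tcp_pos']); p['Rw']=Rt@T[:3,:3]
    else: p['C']=np.array(p['origin']); p['Rw']=np.array(p['rotation'])
    p['name']=n
    return p
def ray(p,px):
    K=np.array(p['camera_matrix']); x=(px[0]-K[0,2])/K[0,0]; y=(px[1]-K[1,2])/K[1,1]
    if p['name']=='wrist':
        r=np.hypot(x,y); d=np.array([x/r*np.sin(r),-y/r*np.sin(r),-np.cos(r)]) if r>1e-9 else np.array([0,0,-1.])
    else: d=np.array([x,-y,-1.])
    d=p['Rw']@d; return d/np.linalg.norm(d)
def atz(p,px,z):
    d=ray(p,px); return p['C']+d*(z-p['C'][2])/d[2]
def tri(L):
    A=0;b=0
    for p,px in L:
        d=ray(p,px); M=np.eye(3)-np.outer(d,d); A=A+M; b=b+M@p['C']
    X=np.linalg.solve(A,b)
    return X,[np.linalg.norm((np.eye(3)-np.outer(ray(p,px),ray(p,px)))@(X-p['C'])) for p,px in L]
def proj(p,X):
    v=p['Rw'].T@(np.array(X)-p['C']); K=np.array(p['camera_matrix']); v=np.array([v[0],-v[1],-v[2]])
    if p['name']=='wrist':
        r=np.hypot(v[0],v[1]); t=np.arctan2(r,v[2]); a=v[:2]/r*t
    else: a=v[:2]/v[2]
    return np.array([K[0,2]+K[0,0]*a[0],K[1,2]+K[1,1]*a[1]])
E
python3 - <<'E'
from h import *
np.set_printoptions(precision=1,suppress=True)
P={n:shot(n) for n in('scene','top','wrist')}
cv2.imwrite('pics/a.png',np.vstack([np.hstack([cv2.cvtColor(P[n]['img'],4) for n in('scene','top')])])[:, :] if 0 else cv2.cvtColor(P['top']['img'],4))
cv2.imwrite('pics/b.png',cv2.cvtColor(P['scene']['img'],4))
print({k:v for k,v in P['top'].items() if k!='img'})
for t in ['clamp','clamp_mouth','crank','crank_grip','crank_handle','rest','jaw','pad','tin']:
    L=[]
    for n in P:
        r=search_frame(P[n],t)
        if r: L.append((P[n],r[0]['centre'])); print(t,n,r[0]['centre'],round(r[0]['conf'],2))
    if len(L)>1: print('   ',*tri(L))
E
```

```text
pics
{'camera_matrix': array([[361.6,   0. , 259.6],
       [  0. , 361.6, 191.7],
       [  0. ,   0. ,   1. ]]), 'origin': array([356.8, -18.2, 916. ]), 'rotation': array([ 0.7,  0.1, -0.1, -0.7]), 'shot': 2, 'C': array([356.8, -18.2, 916. ]), 'Rw': array([ 0.7,  0.1, -0.1, -0.7]), 'name': 'top'}
clamp scene [202.9, 194.2] 0.68
clamp top [182.6, 203.4] 0.92
clamp wrist [111.4, 368.8] 0.79Traceback (most recent call last):
  File "<stdin>", line 12, in <module>
  File "h.py", line 24, in tri
    d=ray(p,px); M=np.eye(3)-np.outer(d,d); A=A+M; b=b+M@p['C']
  File "h.py", line 18, in ray
    d=p['Rw']@d; return d/np.linalg.norm(d)
      ~~~~~~~^~
ValueError: matmul: Input operand 1 has a mismatch in its core dimension 0, with gufunc signature (n?,k),(k,m?)->(n?,m?) (size 3 is different from 4)
```

Rotation is a quaternion.

```bash
sed -i "s/p\['Rw'\]=np.array(p\['rotation'\])/p['Rw']=rot(p['rotation'])/" h.py
python3 - <<'E'
from h import *
np.set_printoptions(precision=1,suppress=True)
P={n:shot(n) for n in('scene','top','wrist')}
cv2.imwrite('pics/a.png',cv2.cvtColor(P['top']['img'],4))
cv2.imwrite('pics/b.png',cv2.cvtColor(P['scene']['img'],4))
print(P['top']['C'],P['scene']['C'])
for t in ['clamp_mouth','crank','crank_grip','crank_handle','rest','jaw','pad','tin','honey_jar','espresso_cup','lemon']:
    L=[]
    for n in P:
        r=search_frame(P[n],t)
        if r: L.append((P[n],r[0]['centre'])); print(t,n,r[0]['centre'],round(r[0]['conf'],2))
    if len(L)>1: print('   ',*tri(L))
E
```

```text
[356.8 -18.2 916. ] [  12.3 -801.9  670.6]
clamp_mouth scene [208.5, 195.1] 0.83
clamp_mouth top [183.0, 208.1] 0.92
clamp_mouth wrist [111.6, 369.7] 0.91
    [458.4 132.8  32. ] [np.float64(15.503517800245177), np.float64(26.394667492418733), np.float64(25.822965156036542)]
crank scene [257.7, 244.3] 0.81
crank_grip scene [259.1, 245.5] 0.83
crank_grip top [342.4, 222.0] 0.62
    [ 435.3 -220.8   77.4] [np.float64(2.737393500322356), np.float64(2.7373935003222676)]
crank_handle scene [256.2, 246.3] 0.68
crank_handle top [229.0, 141.4] 0.58
crank_handle wrist [3.8, 368.6] 0.56
    [492.8 -83.   78.3] [np.float64(99.30138060565956), np.float64(179.8751353466556), np.float64(121.77699326396386)]
rest scene [268.8, 266.7] 0.7
rest top [343.5, 214.5] 0.91
rest wrist [8.4, 348.2] 0.73
    [ 445.1 -246.1   12.4] [np.float64(6.482859647454735), np.float64(18.640507984340225), np.float64(23.490626397193235)]
jaw scene [204.9, 187.2] 0.45
jaw top [187.5, 202.2] 0.95
    [474.9 147.3  47.3] [np.float64(3.5176596490862666), np.float64(3.5176596490863252)]
pad scene [226.5, 196.0] 0.55
pad top [222.6, 194.2] 0.71
    [500.9  61.3  49.9] [np.float64(1.2560179007123842), np.float64(1.256017900712363)]
tin scene [219.6, 188.9] 0.87
tin top [207.9, 196.1] 0.69
    [494.3  94.8  60.7] [np.float64(2.139720978146977), np.float64(2.1397209781468334)]
honey_jar scene [242.1, 161.2] 0.89
honey_jar top [157.8, 123.8] 0.91
    [669.6 230.8  55.3] [np.float64(2.088812573940125), np.float64(2.088812573940159)]
espresso_cup scene [301.2, 213.0] 0.76
espresso_cup top [294.7, 132.5] 0.85
    [ 667.2 -112.8   27.5] [np.float64(2.6517555741950996), np.float64(2.6517555741950667)]
lemon scene [263.9, 191.6] 0.62
lemon top [224.2, 139.3] 0.91
    [650.5  66.9  15.2] [np.float64(0.8032486350721146), np.float64(0.8032486350720425)]
```

View pics/a.png

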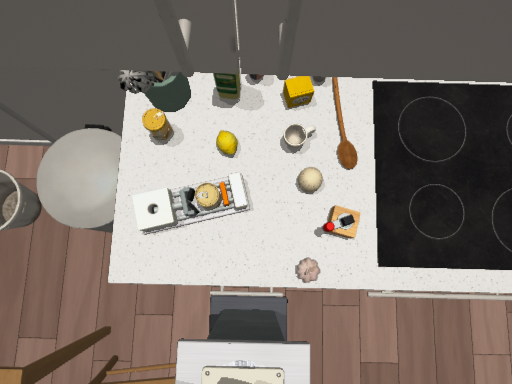

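View pics/b.png

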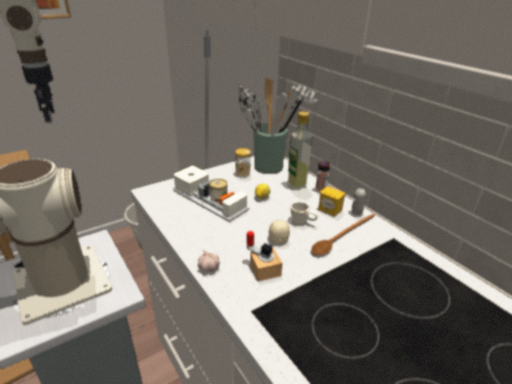

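The top view shows the clamp's drive hole at about (152,209), the tin at (207,196), and the pad at (225,193). The crank's grip is at (347,221) and its red knob at (329,227). The network's `clamp_mouth` and `crank_handle` are off because they mark the whole part, so I'll refine them by colour.

```bash
cat >> h.py <<'E'
def blob(p,kind,box=None):
    a=p['img'].astype(int); r,g,b=a[...,0],a[...,1],a[...,2]
    m={'red':(r>120)&(g<60)&(b<60),'dark':(r<60)&(g<60)&(b<60)}[kind].astype(np.uint8)
    if box is not None:
        k=np.zeros_like(m); k[box[1]:box[3],box[0]:box[2]]=1; m=m*k
    n,l,s,c=cv2.connectedComponentsWithStats(m)
    if n<2: return None
    i=1+np.argmax(s[1:,4]); return c[i],s[i]
def show(): 
    s=monitor.read_state(); print('t',round(s['clock'],2),'tcp',np.round(s['tcp_pos'],1),'gap',round(s['finger_gap'],1),'F',np.round(s['ft_force'],1),'q',np.round(s['qpos'],2)); print(np.round(rot(s['tcp_rot']),3)); return s
def to_tool(X,s):
    return rot(s['tcp_rot']).T@(np.array(X)-np.array(s['tcp_pos']))/10
E
python3 - <<'E'
from h import *
np.set_printoptions(precision=1,suppress=True)
t=shot('top');s=shot('scene')
print(blob(t,'red',(315,215,345,240)),blob(s,'red',(235,220,270,255)))
print(blob(t,'dark',(338,212,360,232)),blob(t,'dark',(140,198,165,220)))
print('knob',tri([(t,blob(t,'red',(315,215,345,240))[0]),(s,blob(s,'red',(235,220,270,255))[0])]))
print('grip',atz(t,blob(t,'dark',(338,212,360,232))[0],75))
m=atz(t,blob(t,'dark',(140,198,165,220))[0],65);print('mouth',m, 'tin',atz(t,cut_out(t,'tin')[0]['centre'],80),'rest',atz(t,search_frame(t,'rest')[0]['centre'],46))
print(atz(t,(225,193),50)-m)
x=show(); print(to_tool([360,100,250],x))
E
```

```text
(array([329.5, 225.8]), array([326, 222,   8,   9,  59], dtype=int32)) (array([250.4, 234.9]), array([248, 232,   5,   8,  24], dtype=int32))
(array([346.9, 220.4]), array([341, 216,  13,  10,  90], dtype=int32)) (array([153. , 208.5]), array([152, 205,   4,   8,  14], dtype=int32))
knob (array([ 426.8, -188.9,   92.4]), [np.float64(0.05870330044729156), np.float64(0.0587033004472309)])
grip [ 442.1 -233.3   75. ]
mouth [458.3 222.8  65. ] tin [493.1  92.8  80. ] rest [ 463.4 -231.2   46. ]
[  44.5 -166.7  -15. ]
t 2.3 tcp [111.  487.5 208.6] gap 85.4 F [ 0.3 -0.4  0.8] q [1.4 0.2 0.  1.3 0.  1.6]
[[-1.   0.2 -0. ]
 [ 0.2  1.   0. ]
 [ 0.   0.  -1. ]]
[-32.9 -32.3  -4.1]
```

{"name": "arm_command", "arguments": {
  "motion": [
    [-3.2,-2.5,0.3,0,8.5],
    [-6.4,-5,0.6,0,8.5],
    [-9.6,-7.5,0.9,0,8.5],
    [-12.8,-10,1.2,0,8.5],
    [-16,-12.5,1.5,0,8.5]
  ]
}}

```text
clock: 2.72
tcp_pos: [239.9, 328.7, 193.6]
tcp_rot: [0.0, 0.111, 0.994, 0.0]
ft_force: [0.6, 0.6, -0.2]
finger_gap: 85.1
grip_force: 0.0
```

{"name": "arm_command", "arguments": {
  "motion": [
    [-3,-2.4,0.3,0,8.5],
    [-6,-4.8,0.6,0,8.5],
    [-9,-7.2,0.9,0,8.5],
    [-12,-9.6,1.2,0,8.5],
    [-15,-12,1.5,0,8.5]
  ]
}}

```text
clock: 3.13
tcp_pos: [359.8, 178.2, 178.8]
tcp_rot: [0.0, 0.112, 0.994, 0.0]
ft_force: [0.6, 0.7, 0.3]
finger_gap: 85.1
grip_force: 0.0
```

```bash
python3 - <<'E'
from h import *
np.set_printoptions(precision=1,suppress=True)
w=shot('wrist'); s=show(); cv2.imwrite('pics/w1.png',cv2.cvtColor(w['img'],4)); print('cam',w['C'],proj(w,[458,223,65]),proj(w,[442,-233,75]))
E
```

```text
t 3.18 tcp [363.7 173.  178.3] gap 85.2 F [ 3.3 -2.1 -0.8] q [ 0.5  0.1 -0.3  1.2 -0.   0.7]
[[-1.   0.2  0. ]
 [ 0.2  1.  -0. ]
 [-0.  -0.  -1. ]]
cam [288.8 193.9 344.8] [317.5 256.6] [  9.5 291.9]
```

View pics/w1.png

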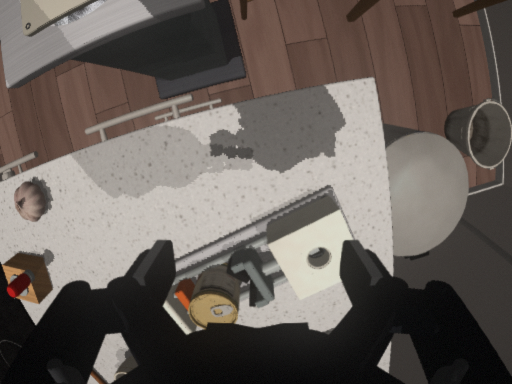

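The wrist view shows the drive hole at (319,257), and I predicted (317.5,256.6). The tin is at (213,308) and the crank in its rest is at far left (20,285). Next I'll refine the hole.

```bash
python3 - <<'E'
from h import *
np.set_printoptions(precision=1,suppress=True)
w=shot('wrist');t=shot('top')
def refine(p,px,z,half):
    # rectify plane z around guess, 0.25 mm/px
    c=atz(p,px,z); n=int(half*4); g=np.arange(-n,n)/4
    mp=np.array([[proj(p,[c[0]+a,c[1]+b,z]) for a in g] for b in g],np.float32)
    im=cv2.remap(cv2.cvtColor(p['img'],7),mp[...,0],mp[...,1],1); return c,im
for p,px,n in((w,(319,257),'hw'),(t,(153,208.5),'ht')):
    c,im=refine(p,px,65,60)
    cv2.imwrite(f'pics/{n}.png',im); print(c)
    m=(im<120).astype(np.uint8); 
    top=(im>190).astype(np.uint8); k,l,s,cc=cv2.connectedComponentsWithStats(top); i=1+np.argmax(s[1:,4]); q=(l==i).astype(np.uint8)
    cn,_=cv2.findContours(q,0,1); r=cv2.minAreaRect(max(cn,key=cv2.contourArea)); print('top',r, c[:2]+np.array(r[0])/4-60)
    h=cv2.morphologyEx(q,cv2.MORPH_CLOSE,np.ones((3,3)))
    cs,hi=cv2.findContours(q,cv2.RETR_CCOMP,1)
    for j,x in enumerate(cs):
        if hi[0][j][3]>=0 and cv2.contourArea(x)>2000: e=cv2.minEnclosingCircle(x); f=cv2.fitEllipse(x); print('hole',f, c[:2]+np.array(f[0])/4-60)
a=cv2.imread('pics/hw.png');b=cv2.imread('pics/ht.png');cv2.imwrite('pics/hh.png',cv2.resize(np.hstack([a,b]),(800,400)))
E
```

```text
[463.3 217.9  65. ]
top ((263.9276123046875, 247.26895141601562), (396.4967041015625, 388.9574279785156), 15.068489074707031) [469.2 219.8]
hole ((226.8781280517578, 264.7580871582031), (113.62849426269531, 114.6370849609375), 61.917789459228516) [460.  224.1]
[458.3 222.8  65. ]
top ((266.5, 239.5), (479.0, 425.0), 90.0) [465.  222.6]
hole ((242.58140563964844, 248.7835693359375), (91.46172332763672, 105.05366516113281), 73.50167083740234) [459. 225.]
```

View pics/hh.png

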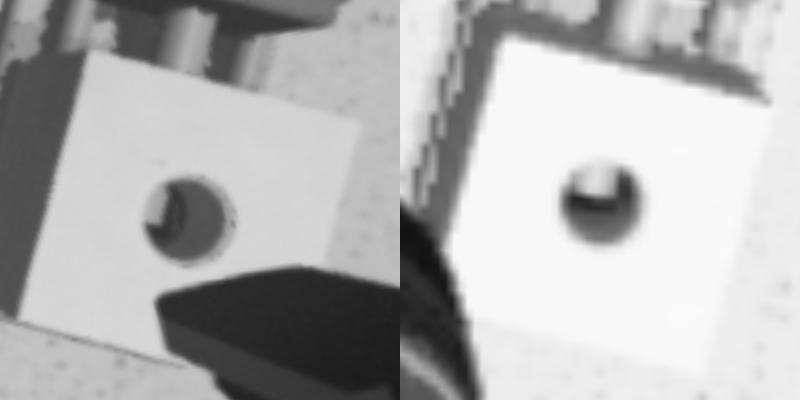

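Both views give the mouth at about (459.5, 224.5), with a clamp yaw of about 15°. Next I go over to the crank, rolling so that the fingers close across the grip.

{"name": "arm_command", "arguments": {
  "motion": [
    [-0.7,-3,0.3,6,8.5],
    [-1.4,-6,0.6,12,8.5],
    [-2.1,-9,0.9,18,8.5],
    [-2.8,-12,1.2,24,8.5],
    [-3.5,-15,1.4,29,8.5]
  ]
}}

```text
clock: 3.7
tcp_pos: [359.1, 25.9, 164.6]
tcp_rot: [0.0, 0.358, 0.934, 0.0]
ft_force: [1.3, -0.7, -0.0]
finger_gap: 85.0
grip_force: 0.0
```

{"name": "arm_command", "arguments": {
  "motion": [
    [-2.2,-2.4,0.3,6,8.5],
    [-4.4,-4.8,0.6,12,8.5],
    [-6.6,-7.2,0.9,18,8.5],
    [-8.8,-9.6,1.2,24,8.5],
    [-11,-12,1.4,29,8.5]
  ]
}}

```text
clock: 4.12
tcp_pos: [361.7, -137.1, 150.7]
tcp_rot: [0.0, 0.58, 0.814, 0.0]
ft_force: [0.3, 0.3, 0.6]
finger_gap: 85.2
grip_force: 0.0
```

```bash
python3 - <<'E'
from h import *
np.set_printoptions(precision=2,suppress=True)
shot('top'); w=shot('wrist'); s=show(); cv2.imwrite('pics/w2.png',cv2.cvtColor(w['img'],4)); np.savez('w2.npz',C=w['C'],Rw=w['Rw'],img=w['img'],camera_matrix=w['camera_matrix']);print('cam',w['C'],proj(w,[427,-189,92]),proj(w,[442,-233,75]))
for n in('crank_grip','rest'):
  r=search_frame(w,n); print(n,r[:1])
b=blob(w,'red'); print(b)
E
```

```text
t 4.22 tcp [ 362.1 -139.3  150.6] gap 85.0 F [0.3 0.5 0.9] q [-0.37  0.06 -0.37  1.14 -0.    0.87]
[[-0.32  0.95  0.  ]
 [ 0.95  0.32 -0.  ]
 [-0.    0.   -1.  ]]
cam [339.3  -72.56 316.26] [308.99 266.71] [302.81 296.68]
crank_grip [{'centre': [303.9, 277.1], 'conf': 0.92}]
rest [{'centre': [284.5, 268.3], 'conf': 0.77}]
(array([310.4 , 270.99]), array([301, 263,  20,  17, 261], dtype=int32))
```

View pics/w2.png

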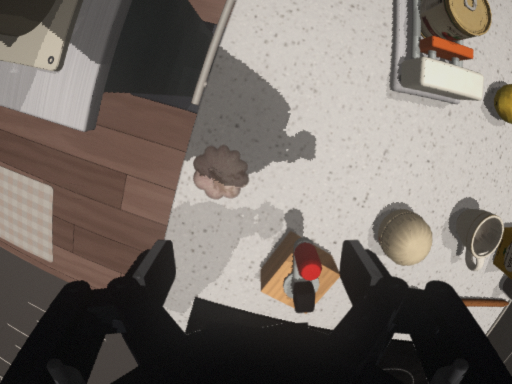

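The wrist view shows the knob at (307,265), the grip at (304,298) and the arm in line with the tool x axis. This matches the prediction, so I move above it and measure again.

{"name": "arm_command", "arguments": {
  "motion": [
    [-3,1.2,0.5,0,8.5],
    [-6,2.4,1,0,8.5],
    [-9,3.6,1.5,0,8.5],
    [-11.5,4.6,2,0,8.5],
    [-11.5,4.6,2,0,8.5]
  ]
}}

```text
clock: 4.73
tcp_pos: [446.6, -231.2, 129.6]
tcp_rot: [0.001, 0.578, 0.816, 0.0]
ft_force: [0.1, -0.3, -0.2]
finger_gap: 85.0
grip_force: 0.0
```

```bash
python3 - <<'E'
from h import *
np.set_printoptions(precision=2,suppress=True)
w=shot('wrist'); s=show()
o=dict(np.load('w2.npz')); o['name']='wrist'
def rect(p,c,z,half=45):
    g=np.arange(-half*4,half*4)/4
    mp=np.array([[proj(p,[c[0]+a,c[1]+b,z]) for a in g] for b in g[::-1]],np.float32)
    return cv2.remap(cv2.cvtColor(p['img'],4),mp[...,0],mp[...,1],1)
a=rect(w,(440,-225),82);b=rect(o,(440,-225),82)
im=np.hstack([a,b]); cv2.imwrite('pics/r1.png',im); print(im.shape)
kn=[(o,blob(o,'red')[0]),(w,blob(w,'red')[0])]; print('knob',tri(kn))
E
```

```text
t 4.78 tcp [ 444.6 -229.4  129.7] gap 85.2 F [-1.   0.2  0.3] q [-0.48  0.29 -0.14  1.14  0.    0.76]
[[-0.33  0.94 -0.  ]
 [ 0.94  0.33  0.  ]
 [ 0.   -0.   -1.  ]]
(360, 720, 3)
knob (array([ 425.31, -183.17,  107.35]), [np.float64(2.0580540950980577), np.float64(2.0580540950980257)])
```

View pics/r1.png

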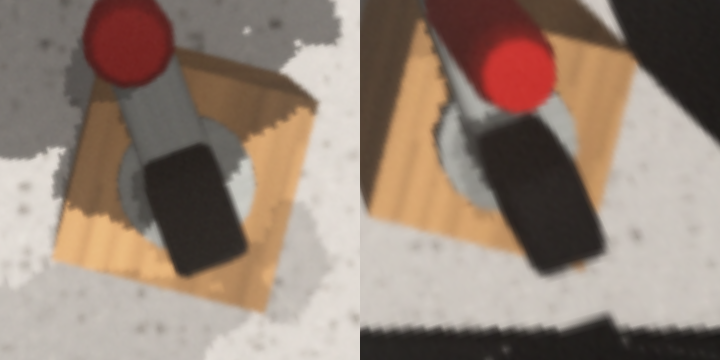

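Both views agree that the grip axis is at (444, -233) with its top at z≈82 and a heading of about 111°. I let the arm settle before descending.

{"name": "arm_command", "arguments": {
  "motion": [
    [0,0,0,-1.5,5],
    [0,0,0,-1.5,5],
    [0,0,0,-1.5,5]
  ]
}}

```text
clock: 5.03
tcp_pos: [442.7, -228.4, 130.9]
tcp_rot: [-0.0, 0.568, 0.823, 0.0]
ft_force: [0.5, 0.0, -0.3]
finger_gap: 51.3
grip_force: 0.0
```

```bash
python3 - <<'E'
from h import *
s=show(); print(to_tool([444.1,-233.2,57],s), np.degrees(np.arctan2(*rot(s['tcp_rot'])[[1,0],0])))
E
```

```text
t 5.03 tcp [ 442.7 -228.4  130.9] gap 51.3 F [ 0.5  0.  -0.3] q [-0.48  0.29 -0.14  1.14  0.    0.73]
[[-0.355  0.935 -0.   ]
 [ 0.935  0.355  0.001]
 [ 0.001 -0.    -1.   ]]
[-0.50150193 -0.04057473  7.38570176] 110.81713189166226
```

{"name": "arm_command", "arguments": {
  "motion": [
    [-0.5,0,2,0,5],
    [-0.5,0,4.5,0,5],
    [-0.5,0,6.2,0,5],
    [-0.5,0,7.1,0,5],
    [-0.5,0,7.1,0,5]
  ]
}}

```text
clock: 5.45
tcp_pos: [442.9, -233.4, 58.0]
tcp_rot: [-0.002, 0.568, 0.823, -0.0]
ft_force: [-0.5, 0.8, 0.0]
finger_gap: 50.1
grip_force: 0.0
```

{"name": "arm_command", "arguments": {
  "motion": [
    [0,0,0,0,3],
    [0,0,0,0,2],
    [0,0,0,0,1],
    [0,0,0,0,1],
    [0,0,0,0,1]
  ],
  "force": 40
}}

```text
clock: 5.87
tcp_pos: [445.2, -235.5, 60.5]
tcp_rot: [0.001, 0.569, 0.823, 0.0]
ft_force: [-0.7, -0.2, 0.3]
finger_gap: 9.8
grip_force: 0.0
```

```bash
python3 - <<'E'
from h import *
show()
E
```

```text
t 5.87 tcp [ 445.2 -235.5   60.5] gap 9.8 F [-0.7 -0.2  0.3] q [-0.49  0.36 -0.24  0.97  0.    0.72]
[[-0.353  0.936  0.001]
 [ 0.936  0.353 -0.001]
 [-0.001  0.001 -1.   ]]
```

The fingers closed to 9.8 mm without meeting the block, so I'll look before doing anything else.

```bash
python3 - <<'E'
from h import *
w=shot('wrist'); t=shot('top'); s=show()
a=cv2.resize(cv2.cvtColor(w['img'][180:384,170:426],4),(600,478)); b=cv2.resize(cv2.cvtColor(t['img'][190:250,310:380],4),(200,172))
im=np.zeros((478,800,3),np.uint8); im[:,:600]=a; im[:172,600:]=b
sc=shot('scene'); im[200:372,600:]=cv2.resize(cv2.cvtColor(sc['img'][210:290,225:318],4),(200,172))
cv2.imwrite('pics/m1.png',im)
for X in([444,-233,82],[426,-186.5,101]): print(proj(w,X),proj(t,X))
E
```

```text
t 5.97 tcp [ 444.9 -235.4   60.1] gap 10.2 F [-1.  -0.3  0.5] q [-0.49  0.36 -0.24  0.97 -0.    0.72]
[[-0.353  0.936  0.001]
 [ 0.936  0.353 -0.   ]
 [-0.001  0.001 -1.   ]]
[255.83661402 238.37758564] [347.53315672 219.27443705]
[254.70410768 151.54034458] [329.27426264 225.83564125]
```

View pics/m1.png

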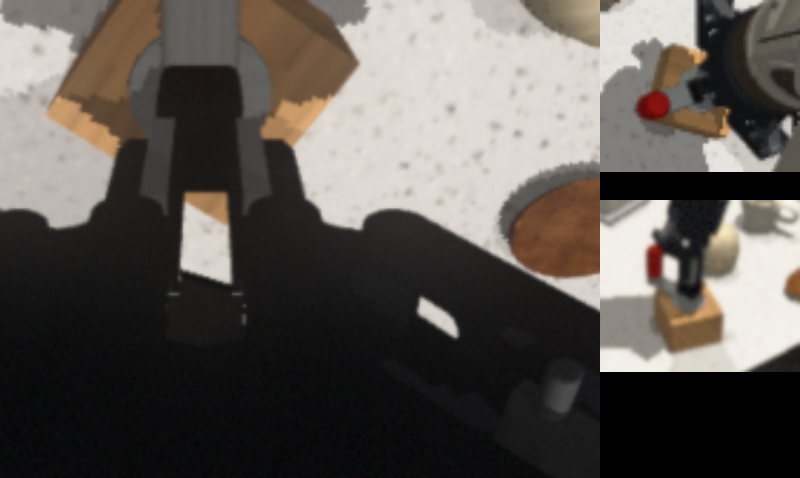

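```bash
python3 - <<'E'
from h import *
np.set_printoptions(precision=0,suppress=True)
s=monitor.read_state(); w=shot('wrist'); Rt=rot(s['tcp_rot']); p0=np.array(s['tcp_pos'])
pc=lambda X:(proj(w,X)-[170,180])*600/256
for q in [(11,5,0),(11,-5,0),(-11,5,0),(11,5,-19),(-11,5,-19),(11,5,-38)]: print('tool',q,pc(p0+Rt@np.array(q,float)))
h=np.radians(110.8); X=np.array([np.cos(h),np.sin(h),0]);Y=np.array([-np.sin(h),np.cos(h),0])
for z in(58,82):
  for a,b in((13,10),(13,-10),(-13,10),(-13,-10)): print('blk',z,a,b,pc(np.array([444.1,-233.2,z])+a*X+b*Y))
print(s['joint_torque'],s['grip_force'])
E
```

```text
tool (11, 5, 0) [222.  70.]
tool (11, -5, 0) [183.  70.]
tool (-11, 5, 0) [221. 148.]
tool (11, 5, -19) [224.  99.]
tool (-11, 5, -19) [223. 183.]
tool (11, 5, -38) [227. 135.]
blk 58 13 10 [163.  52.]
blk 58 13 -10 [242.  52.]
blk 58 -13 10 [166. 144.]
blk 58 -13 -10 [240. 144.]
blk 82 13 10 [158.  87.]
blk 82 13 -10 [248.  87.]
blk 82 -13 10 [161. 189.]
blk 82 -13 -10 [245. 189.]
[  0. -40.  22.  -0.   0.   0.] 0.0
```

{"name": "arm_command", "arguments": {
  "motion": [
    [0,0,0,0,0.5],
    [0,0,0,0,0],
    [0,0,0,0,0],
    [0,0,0,0,0]
  ],
  "force": 40
}}

```text
clock: 6.4
tcp_pos: [444.6, -235.1, 59.6]
tcp_rot: [-0.0, 0.569, 0.823, -0.0]
ft_force: [0.7, 1.2, -0.1]
finger_gap: 0.0
grip_force: 0.0
```

```bash
python3 - <<'E'
from h import *
w=shot('wrist'); s=show(); print(s['grip_force'])
c=np.clip(w['img'][180:310,190:330].astype(float)*3,0,255).astype(np.uint8)
cv2.imwrite('pics/m2.png',cv2.resize(cv2.cvtColor(c,4),(640,594),interpolation=cv2.INTER_CUBIC))
E
```

```text
t 6.45 tcp [ 444.6 -235.1   59.6] gap 0.1 F [ 0.2 -0.  -0.5] q [-0.49  0.36 -0.24  0.97  0.    0.72]
[[-0.353  0.936 -0.   ]
 [ 0.936  0.353  0.   ]
 [ 0.    -0.    -1.   ]]
0.0
```

View pics/m2.png

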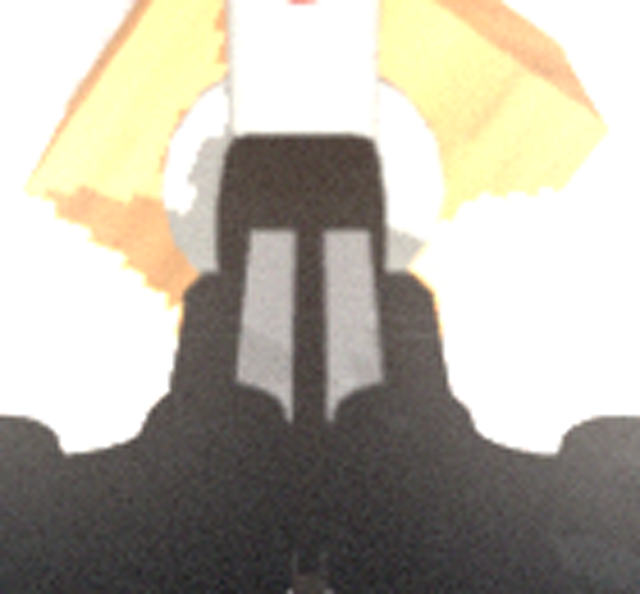

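The enhanced crop shows the pads (grey, rows 230-385) shut above the block's top. The real fingertips therefore sit about 25 mm short of the reported TCP. I'll reopen and go down in small steps, watching the force.

{"name": "arm_command", "arguments": {
  "motion": [
    [0,0,0,0,2],
    [0,0,0,0,4.5],
    [0,0,0,0,4.5],
    [0,0,0,0,4.5]
  ]
}}

```text
clock: 6.78
tcp_pos: [444.6, -235.1, 59.6]
tcp_rot: [-0.0, 0.569, 0.823, -0.0]
ft_force: [-0.1, -0.7, -0.1]
finger_gap: 44.7
grip_force: 0.0
```

{"name": "arm_command", "arguments": {
  "motion": [
    [0,0,0.4,0,4.5],
    [0,0,0.8,0,4.5],
    [0,0,1,0,4.5],
    [0,0,1,0,4.5]
  ]
}}

```text
clock: 7.12
tcp_pos: [444.0, -234.8, 48.7]
tcp_rot: [-0.001, 0.569, 0.823, -0.0]
ft_force: [-0.2, -0.9, -0.8]
finger_gap: 44.7
grip_force: 0.0
```

```bash
python3 - <<'E'
from h import *
s=show(); print(to_tool([444.1,-233.2,50],s))
w=shot('wrist'); c=np.clip(w['img'][150:310,170:340].astype(float)*2,0,255).astype(np.uint8)
cv2.imwrite('pics/m3.png',cv2.resize(cv2.cvtColor(c,4),(637,600),interpolation=cv2.INTER_CUBIC))
E
```

```text
t 7.12 tcp [ 444.  -234.8   48.7] gap 44.7 F [-0.2 -0.9 -0.8] q [-0.49  0.38 -0.25  0.95 -0.    0.72]
[[-0.353  0.936 -0.002]
 [ 0.936  0.353  0.001]
 [ 0.001 -0.001 -1.   ]]
[ 0.14573265  0.06768262 -0.12746486]
```

View pics/m3.png

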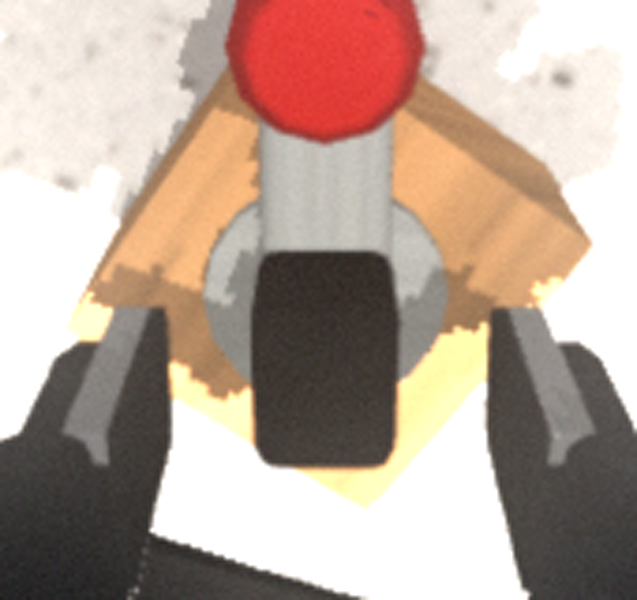

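The pad tips (168,310) and (488,310) have nearly the same scale as the block's top, so they are still about at its height. I go 14 mm lower, centred on the block.

{"name": "arm_command", "arguments": {
  "motion": [
    [0.1,0.1,0.4,0,4.5],
    [0.1,0.1,0.8,0,4.5],
    [0.1,0.1,1.2,0,4.5],
    [0.1,0.1,1.4,0,4.5],
    [0.1,0.1,1.4,0,4.5]
  ]
}}

```text
clock: 7.58
tcp_pos: [444.7, -233.6, 34.8]
tcp_rot: [-0.001, 0.569, 0.823, -0.0]
ft_force: [-0.0, -0.6, 0.3]
finger_gap: 45.3
grip_force: 0.0
```

{"name": "arm_command", "arguments": {
  "motion": [
    [0,0,0,0,3],
    [0,0,0,0,2],
    [0,0,0,0,1],
    [0,0,0,0,1],
    [0,0,0,0,1]
  ],
  "force": 40
}}

```text
clock: 8.0
tcp_pos: [445.4, -234.1, 35.8]
tcp_rot: [0.0, 0.569, 0.823, -0.0]
ft_force: [0.2, -0.1, 0.9]
finger_gap: 19.0
grip_force: 40.1
```

The crank is gripped at a 19 mm gap and 40 N. I lift it straight up and check the knob's place in the tool frame.

{"name": "arm_command", "arguments": {
  "motion": [
    [0,0,-1,0,1],
    [0,0,-2.5,0,1],
    [0,0,-4,0,1],
    [0,0,-6,0,1],
    [0,0,-8,0,1]
  ],
  "force": 70
}}

```text
clock: 8.42
tcp_pos: [444.6, -233.4, 116.5]
tcp_rot: [-0.001, 0.569, 0.823, 0.0]
ft_force: [0.3, 0.2, -1.5]
finger_gap: 19.0
grip_force: 69.5
```

{"name": "arm_command", "arguments": {
  "motion": [
    [0,0,-0.5,0,1],
    [0,0,-1,0,1],
    [0,0,-1,0,1]
  ]
}}

```text
clock: 8.67
tcp_pos: [445.5, -234.0, 126.2]
tcp_rot: [0.001, 0.569, 0.823, 0.0]
ft_force: [0.8, -0.8, -2.0]
finger_gap: 18.8
grip_force: 69.6
```

```bash
cat >> h.py <<'E'
def tool_rect(p,z,x0,x1,y0,y1,k=5):
    # image of plane tool z=z, rows: tool x, cols: tool y
    T=np.array(p['tool_from_camera']); q=dict(p); q['C']=T[:3,3]; q['Rw']=T[:3,:3]
    xs=np.arange(x0,x1,1/k); ys=np.arange(y0,y1,1/k)
    mp=np.array([[proj(q,[x,y,z]) for y in ys] for x in xs],np.float32)
    return cv2.remap(p['img'],mp[...,0],mp[...,1],1),xs,ys
E
python3 - <<'E'
from h import *
s=show(); print('grip',s['grip_force'],'wt',np.round(s['wrist_torque'],2))
w=shot('wrist'); np.savez('w3.npz',**{k:w[k] for k in('img','tool_from_camera','camera_matrix')})
for z in(-61,-65,-69):
    im,xs,ys=tool_rect(w,z,20,80,-30,30); a=im.astype(int); m=((a[...,0]>90)&(a[...,1]<60)&(a[...,2]<60)).astype(np.uint8)
    n,l,st,c=cv2.connectedComponentsWithStats(m); i=1+np.argmax(st[1:,4]); b=st[i]; print(z,'knob x',xs[b[1]],xs[b[1]+b[3]-1],'y',ys[b[0]],ys[b[0]+b[2]-1], 'c',xs[int(c[i][1])],ys[int(c[i][0])])
im,xs,ys=tool_rect(w,-46,-40,30,-30,30); a=im.sum(2)/3
print('col y=0', [(round(x),int(v)) for x,v in zip(xs[::10],a[::10,150])])
print('row x=-8',[(round(y),int(v)) for y,v in zip(ys[::10],a[160,::10])])
E
```

```text
t 8.67 tcp [ 445.5 -234.   126.2] gap 18.8 F [ 0.8 -0.8 -2. ] q [-0.48  0.3  -0.14  1.13  0.    0.73]
[[-0.353  0.936  0.001]
 [ 0.936  0.353 -0.   ]
 [-0.001  0.001 -1.   ]]
grip 69.56711411476135 wt [-0.02 -0.07 -0.03]
-61 knob x 38.99999999999993 61.799999999999855 y -9.400000000000073 10.599999999999852 c 49.39999999999989 0.5999999999998913
-65 knob x 40.39999999999993 62.19999999999985 y -9.000000000000075 10.19999999999986 c 50.39999999999989 0.5999999999998913
-69 knob x 41.59999999999992 62.59999999999985 y -8.600000000000076 9.799999999999855 c 51.19999999999989 0.5999999999998913
col y=0 [(-40, 13), (-38, 18), (-36, 20), (-34, 18), (-32, 19), (-30, 21), (-28, 20), (-26, 17), (-24, 18), (-22, 17), (-20, 20), (-18, 19), (-16, 21), (-14, 22), (-12, 10), (-10, 12), (-8, 15), (-6, 12), (-4, 15), (-2, 17), (0, 20), (2, 19), (4, 20), (6, 22), (8, 22), (10, 27), (12, 25), (14, 26), (16, 29), (18, 28), (20, 32), (22, 101), (24, 102), (26, 104), (28, 103)]
row x=-8 [(-30, 19), (-28, 18), (-26, 19), (-24, 19), (-22, 17), (-20, 17), (-18, 17), (-16, 18), (-14, 16), (-12, 16), (-10, 17), (-8, 12), (-6, 14), (-4, 14), (-2, 13), (0, 15), (2, 13), (4, 15), (6, 15), (8, 16), (10, 18), (12, 22), (14, 21), (16, 24), (18, 27), (20, 28), (22, 29), (24, 30), (26, 32), (28, 34)]
```

```bash
python3 - <<'E'
from h import *
def c(p,psi,t,):
    d=np.array(t)-p; a=np.radians(psi); x=np.array([np.cos(a),np.sin(a)]); y=np.array([np.sin(a),-np.cos(a)])
    return np.round([d[:2]@x/10,d[:2]@y/10,-d[2]/10],2)
p=np.array([445.,-233.8,126]);psi=110.7
for t in [(380,-95,126),(370,65,126),(410,190,126),(450,220,126)]:
    print(t,c(p,psi,t)); p=np.array(t,float);psi+=35
E
```

```text
(380, -95, 126) [15.28 -1.17 -0.  ]
(370, 65, 126) [ 9.84 12.65 -0.  ]
(410, 190, 126) [-4.15 12.45 -0.  ]
(450, 220, 126) [-5.   0.1 -0. ]
```

{"name": "arm_command", "arguments": {
  "motion": [
    [3,-0.2,0,-7,1],
    [6,-0.5,0,-14,1],
    [9,-0.7,0,-21,1],
    [12,-0.9,0,-28,1],
    [15.3,-1.2,0,-35,1]
  ]
}}

```text
clock: 9.13
tcp_pos: [378.4, -93.9, 124.2]
tcp_rot: [-0.001, 0.293, 0.956, -0.0]
ft_force: [0.2, 1.2, -1.9]
finger_gap: 18.9
grip_force: 69.4
```

{"name": "arm_command", "arguments": {
  "motion": [
    [2,2.5,0,-7,1],
    [4,5,0,-14,1],
    [6,7.6,0,-21,1],
    [8,10.1,0,-28,1],
    [9.8,12.6,0,-35,1]
  ]
}}

```text
clock: 9.55
tcp_pos: [368.3, 65.7, 124.5]
tcp_rot: [-0.001, -0.009, 1.0, -0.0]
ft_force: [0.3, -0.0, -1.7]
finger_gap: 18.7
grip_force: 69.4
```

{"name": "arm_command", "arguments": {
  "motion": [
    [-0.8,2.5,0,-7,1],
    [-1.6,5,0,-14,1],
    [-2.4,7.5,0,-21,1],
    [-3.3,10,0,-28,1],
    [-4.1,12.4,0,-35,1]
  ]
}}

```text
clock: 9.97
tcp_pos: [408.8, 189.9, 124.2]
tcp_rot: [-0.001, -0.309, 0.951, -0.0]
ft_force: [0.1, -0.6, -2.0]
finger_gap: 18.7
grip_force: 69.4
```

{"name": "arm_command", "arguments": {
  "motion": [
    [-1,0,0,-7,1],
    [-2,0,0,-14,1],
    [-3,0,0,-21,1],
    [-4,0,0,-28,1],
    [-5,0,0,-35,1]
  ]
}}

```text
clock: 10.38
tcp_pos: [449.4, 217.9, 123.8]
tcp_rot: [-0.002, -0.581, 0.814, 0.0]
ft_force: [-0.8, 0.1, -1.2]
finger_gap: 18.6
grip_force: 69.4
```

{"name": "arm_command", "arguments": {
  "motion": [
    [0,0,0,-7,1],
    [0,0,0,-14,1],
    [0,0,0,-21,1],
    [0,0,0,-28,1],
    [0,0,0,-35,1]
  ]
}}

```text
clock: 10.8
tcp_pos: [449.0, 217.5, 123.8]
tcp_rot: [0.002, 0.799, -0.602, -0.001]
ft_force: [-0.2, -0.5, -1.6]
finger_gap: 18.7
grip_force: 69.4
```

{"name": "arm_command", "arguments": {
  "motion": [
    [0,0,0,-7,1],
    [0,0,0,-14,1],
    [0,0,0,-21,1],
    [0,0,0,-28,1],
    [0,0,0,-35,1]
  ]
}}

```text
clock: 11.22
tcp_pos: [449.0, 217.5, 123.9]
tcp_rot: [0.001, 0.943, -0.334, -0.001]
ft_force: [0.5, -0.4, -2.2]
finger_gap: 18.8
grip_force: 69.4
```

{"name": "arm_command", "arguments": {
  "motion": [
    [0,0,0,-7,1],
    [0,0,0,-14,1],
    [0,0,0,-20,1],
    [0,0,0,-20,1],
    [0,0,0,-20,1]
  ]
}}

```text
clock: 11.63
tcp_pos: [449.3, 217.6, 124.3]
tcp_rot: [0.001, 0.986, -0.169, -0.001]
ft_force: [0.4, 0.0, -2.5]
finger_gap: 18.6
grip_force: 69.5
```

```bash
python3 - <<'E'
from h import *
s=show(); print('grip',s['grip_force'],'wt',np.round(s['wrist_torque'],2))
r=rot(s['tcp_rot']); print('psi',np.degrees(np.arctan2(r[1,0],r[0,0])))
w=shot('wrist')
im,xs,ys=tool_rect(w,-65,20,80,-30,30); a=im.astype(int); m=((a[...,0]>90)&(a[...,1]<60)&(a[...,2]<60)).astype(np.uint8)
n,l,st,c=cv2.connectedComponentsWithStats(m); i=1+np.argmax(st[1:,4]); b=st[i]; print('knob x',xs[b[1]],xs[b[1]+b[3]-1],'y',ys[b[0]],ys[b[0]+b[2]-1])
X=np.array([459.6,224.4,126])-r@np.array([1.2,.2,0]); print(X,to_tool(X,s))
print('mouth px',proj(w,[459.6,224.4,65]),proj(w,[459.6,224.4,65])[::-1])
E
```

```text
t 11.63 tcp [449.3 217.6 124.3] gap 18.6 F [ 0.4  0.  -2.5] q [ 0.45  0.3  -0.15  1.13  0.   -2.35]
[[ 0.943 -0.333 -0.002]
 [-0.333 -0.943 -0.001]
 [-0.002  0.002 -1.   ]]
grip 69.45374250411987 wt [-0.04 -0.01  0.07]
psi -19.475850674112575
knob x 41.799999999999926 64.19999999999985 y -9.800000000000072 9.59999999999986
[458.53534467 224.98864704 126.00192456] [ 0.61960451 -1.0017249  -0.16879192]
mouth px [244.17752124 189.93866964] [189.93866964 244.17752124]
```

```bash
python3 - <<'E'
from h import *
w=shot('wrist'); o=dict(np.load('w3.npz')); o['name']='wrist'
for p in(o,w):
    im,xs,ys=tool_rect(p,-65,15,80,-30,30); a=im.astype(int); m=((a[...,0]>45)&(a[...,0]>2.5*a[...,1])).astype(np.uint8)
    n,l,st,c=cv2.connectedComponentsWithStats(m); i=1+np.argmax(st[1:,4]); b=st[i]; print('knob x',xs[b[1]],xs[b[1]+b[3]-1],'y',ys[b[0]],ys[b[0]+b[2]-1])
    print([int(v) for v in a[::10,150,0]])
    im,xs,ys=tool_rect(p,-46,0,40,-30,30); g=im.mean(2)[:,130:170].mean(1); print('arm edge',xs[np.argmax(np.diff(g))], [int(v) for v in g[::10]])
E
```

```text
knob x 40.59999999999991 62.399999999999835 y -8.800000000000075 9.19999999999986
[22, 23, 26, 26, 29, 32, 33, 71, 104, 106, 107, 106, 108, 109, 121, 120, 118, 121, 121, 122, 124, 121, 97, 88, 88, 120, 125, 125, 127, 126, 128, 130, 129]
arm edge 20.6 [18, 19, 20, 21, 24, 25, 25, 27, 28, 29, 32, 101, 102, 103, 102, 102, 103, 87, 61, 63]
knob x 41.9999999999999 60.399999999999835 y -9.000000000000075 9.399999999999864
[21, 21, 21, 24, 24, 28, 29, 32, 70, 75, 100, 100, 191, 177, 209, 213, 214, 218, 218, 220, 221, 223, 176, 119, 98, 218, 236, 234, 210, 178, 220, 218, 219]
arm edge 31.8 [18, 19, 19, 19, 20, 21, 22, 22, 25, 25, 27, 41, 74, 82, 95, 96, 158, 187, 104, 106]
```

{"name": "arm_command", "arguments": {
  "motion": [
    [0.3,-0.5,0,0,1],
    [0.6,-1,0.5,0,1],
    [0.6,-1,1.2,0,1],
    [0.6,-1,1.8,0,1],
    [0.6,-1,1.8,0,1]
  ]
}}

```text
clock: 12.15
tcp_pos: [457.8, 224.9, 105.5]
tcp_rot: [0.001, 0.986, -0.168, -0.002]
ft_force: [-0.6, -0.3, -2.8]
finger_gap: 18.5
grip_force: 69.5
```

{"name": "arm_command", "arguments": {
  "motion": [
    [0,0,0.2,0,1],
    [0,0,0.4,0,1],
    [0,0,0.6,0,1],
    [0,0,0.8,0,1],
    [0,0,0.8,0,1]
  ]
}}

```text
clock: 12.57
tcp_pos: [459.0, 225.3, 99.3]
tcp_rot: [0.0, 0.986, -0.168, -0.0]
ft_force: [0.4, 0.5, -2.2]
finger_gap: 18.6
grip_force: 69.5
```

```bash
python3 - <<'E'
from h import *
s=show(); print('wt',np.round(s['wrist_torque'],2)); F=np.array(s['ft_force']); print('F tool',rot(s['tcp_rot']).T@F)
r=rot(s['tcp_rot']);print('axis',np.array(s['tcp_pos'])+r@np.array([1.8,.2,0]))
E
```

```text
t 12.57 tcp [459.  225.3  99.3] gap 18.6 F [ 0.4  0.5 -2.2] q [ 0.46  0.34 -0.16  1.08  0.   -2.35]
[[ 0.944 -0.331 -0.   ]
 [-0.331 -0.944 -0.   ]
 [-0.     0.    -1.   ]]
wt [ 0.01 -0.01  0.  ]
F tool [ 0.24619285 -0.62276558  2.17439792]
axis [460.60695185 224.52026574  99.30194913]
```

{"name": "arm_command", "arguments": {
  "motion": [
    [0,0,0.15,0,1],
    [0,0,0.3,0,1],
    [0,0,0.45,0,1],
    [0,0,0.6,0,1],
    [0,0,0.6,0,1]
  ]
}}

```text
clock: 12.98
tcp_pos: [459.0, 225.3, 93.3]
tcp_rot: [0.0, 0.986, -0.168, -0.0]
ft_force: [-0.4, 0.3, -1.4]
finger_gap: 18.8
grip_force: 69.5
```

{"name": "arm_command", "arguments": {
  "motion": [
    [0,0,0,0,1],
    [0,0,0,0,1]
  ]
}}

```text
clock: 13.15
tcp_pos: [459.2, 225.5, 93.6]
tcp_rot: [0.0, 0.986, -0.168, -0.0]
ft_force: [0.5, -0.5, -2.2]
finger_gap: 19.1
grip_force: 69.5
```

It has no contact, so the stub is inside the mouth. I keep lowering it.

{"name": "arm_command", "arguments": {
  "motion": [
    [0,0,0.2,0,1],
    [0,0,0.4,0,1],
    [0,0,0.6,0,1],
    [0,0,0.8,0,1],
    [0,0,0.8,0,1]
  ]
}}

```text
clock: 13.57
tcp_pos: [458.8, 225.2, 85.0]
tcp_rot: [0.0, 0.986, -0.168, -0.0]
ft_force: [0.3, -0.2, -1.1]
finger_gap: 18.6
grip_force: 69.5
```

{"name": "arm_command", "arguments": {
  "motion": [
    [0,0,0.2,0,1],
    [0,0,0.4,0,1],
    [0,0,0.6,0,1],
    [0,0,0.6,0,1]
  ]
}}

```text
clock: 13.9
tcp_pos: [458.9, 225.3, 79.1]
tcp_rot: [0.0, 0.986, -0.168, -0.0]
ft_force: [-0.3, -0.5, -1.4]
finger_gap: 18.7
grip_force: 69.5
```

```bash
python3 - <<'E'
from h import *
s=show(); print('wt',np.round(s['wrist_torque'],2)); F=np.array(s['ft_force']); print('F tool',rot(s['tcp_rot']).T@F)
E
```

```text
t 13.9 tcp [458.9 225.3  79.1] gap 18.7 F [-0.3 -0.5 -1.4] q [ 0.46  0.36 -0.19  1.03 -0.   -2.35]
[[ 0.944 -0.331 -0.001]
 [-0.331 -0.944 -0.   ]
 [-0.001  0.001 -1.   ]]
wt [ 0.01  0.04 -0.  ]
F tool [-0.13589721  0.61655336  1.44024835]
```

Free so far. The next few millimetres should reach the socket face at a TCP height of about 75.

{"name": "arm_command", "arguments": {
  "motion": [
    [0,0,0.1,0,1],
    [0,0,0.2,0,1],
    [0,0,0.3,0,1],
    [0,0,0.3,0,1]
  ]
}}

```text
clock: 14.23
tcp_pos: [459.1, 225.4, 76.4]
tcp_rot: [0.0, 0.986, -0.168, -0.0]
ft_force: [0.2, 0.9, -1.2]
finger_gap: 18.5
grip_force: 69.5
```

{"name": "arm_command", "arguments": {
  "motion": [
    [0,0,0.1,0,1],
    [0,0,0.2,0,1],
    [0,0,0.2,0,1]
  ]
}}

```text
clock: 14.48
tcp_pos: [459.3, 225.5, 74.6]
tcp_rot: [-0.0, 0.986, -0.168, 0.0]
ft_force: [0.2, 0.2, -0.2]
finger_gap: 18.8
grip_force: 69.6
```

{"name": "arm_command", "arguments": {
  "motion": [
    [0,0,0.05,0,1],
    [0,0,0.1,0,1],
    [0,0,0.1,0,1]
  ]
}}

```text
clock: 14.73
tcp_pos: [459.4, 225.6, 74.0]
tcp_rot: [-0.0, 0.986, -0.168, 0.0]
ft_force: [-0.9, -0.8, 1.3]
finger_gap: 18.5
grip_force: 69.9
```

{"name": "arm_command", "arguments": {
  "motion": [
    [0,0,0.05,0,1],
    [0,0,0.1,0,1],
    [0,0,0.1,0,1]
  ]
}}

```text
clock: 14.98
tcp_pos: [459.6, 225.6, 73.4]
tcp_rot: [-0.0, 0.986, -0.168, 0.0]
ft_force: [-2.1, -1.1, 5.0]
finger_gap: 18.6
grip_force: 70.6
```

There is contact at TCP z≈74.5, which is the socket face as expected. I now turn clockwise gently under about 7 N.

{"name": "arm_command", "arguments": {
  "motion": [
    [0,-0.02,0.02,4,1],
    [0,-0.03,0.02,8,1],
    [0.01,-0.05,0.02,12,1],
    [0.01,-0.06,0.02,16,1],
    [0.01,-0.08,0.02,20,1]
  ]
}}

```text
clock: 15.4
tcp_pos: [458.9, 225.7, 73.3]
tcp_rot: [0.0, 0.941, -0.338, -0.0]
ft_force: [-4.6, -1.8, 8.8]
finger_gap: 19.1
grip_force: 71.1
```

```bash
python3 - <<'E'
from h import *
s=show(); print('wt',np.round(s['wrist_torque'],3)); F=np.array(s['ft_force']); print('F tool',rot(s['tcp_rot']).T@F)
E
```

```text
t 15.4 tcp [458.9 225.7  73.3] gap 19.1 F [-4.6 -1.8  8.8] q [ 0.46  0.36 -0.19  1.01 -0.   -1.99]
[[ 0.771 -0.636 -0.001]
 [-0.636 -0.771 -0.001]
 [-0.     0.001 -1.   ]]
wt [-0.583  1.146  0.045]
F tool [-2.34902896  4.33375026 -8.80400468]
```

{"name": "arm_command", "arguments": {
  "motion": [
    [-0.04,0.07,-0.03,0,1],
    [-0.04,0.05,-0.03,5,1],
    [-0.03,0.03,-0.03,10,1],
    [-0.03,0.01,-0.03,15,1],
    [-0.03,-0.01,-0.03,20,1]
  ]
}}

```text
clock: 15.82
tcp_pos: [458.4, 226.3, 73.7]
tcp_rot: [0.0, 0.868, -0.497, -0.001]
ft_force: [-5.1, -1.3, 9.8]
finger_gap: 18.2
grip_force: 71.1
```

```bash
cat > st.py <<'E'
from h import *
s=show(); r=rot(s['tcp_rot']); print('wt',np.round(s['wrist_torque'],3),'F tool',np.round(r.T@np.array(s['ft_force']),1),'psi',np.degrees(np.arctan2(r[1,0],r[0,0])))
E
python3 st.py
```

```text
t 15.82 tcp [458.4 226.3  73.7] gap 18.2 F [-5.1 -1.3  9.8] q [ 0.46  0.36 -0.19  1.01  0.   -1.64]
[[ 0.507 -0.862 -0.001]
 [-0.862 -0.507  0.   ]
 [-0.001  0.001 -1.   ]]
wt [-0.309  1.218  0.078] F tool [-1.5  5.1 -9.8] psi -59.560460969824554
```

{"name": "arm_command", "arguments": {
  "motion": [
    [-0.05,0.09,-0.05,0,1],
    [-0.05,0.07,-0.05,5,1],
    [-0.04,0.05,-0.05,10,1],
    [-0.04,0.03,-0.05,15,1],
    [-0.04,0.01,-0.05,20,1]
  ]
}}

```text
clock: 16.23
tcp_pos: [458.8, 226.9, 74.2]
tcp_rot: [-0.0, 0.769, -0.64, -0.0]
ft_force: [-2.5, -1.0, 7.4]
finger_gap: 19.0
grip_force: 70.8
```

```bash
python3 st.py
```

```text
t 16.23 tcp [458.8 226.9  74.2] gap 19.0 F [-2.5 -1.   7.4] q [ 0.46  0.36 -0.19  1.01  0.   -1.29]
[[ 0.181 -0.983 -0.   ]
 [-0.983 -0.181  0.001]
 [-0.001 -0.    -1.   ]]
wt [-0.12   0.751  0.022] F tool [ 0.5  2.7 -7.4] psi -79.5557323139785
```

No drop yet over 60°. The socket allows only 0.75 mm off centre, so I'll lift slightly and find the hole's centre by touching its walls both ways.

{"name": "arm_command", "arguments": {
  "motion": [
    [0,0,-0.2,0,1],
    [0.1,0,-0.3,0,1],
    [0.2,0,-0.3,0,1],
    [0.3,0,-0.3,0,1],
    [0.3,0,-0.3,0,1]
  ],
  "force": 90
}}

```text
clock: 16.65
tcp_pos: [459.4, 223.4, 75.8]
tcp_rot: [0.0, 0.77, -0.638, -0.0]
ft_force: [-0.0, -0.3, -1.2]
finger_gap: 18.1
grip_force: 88.1
```

```bash
python3 st.py
```

```text
t 16.65 tcp [459.4 223.4  75.8] gap 18.1 F [-0.  -0.3 -1.2] q [ 0.45  0.36 -0.19  1.02 -0.   -1.3 ]
[[ 0.186 -0.983 -0.001]
 [-0.983 -0.186 -0.   ]
 [ 0.     0.001 -1.   ]]
wt [ 0.011 -0.008  0.031] F tool [0.3 0.1 1.2] psi -79.30744096867524
```

{"name": "arm_command", "arguments": {
  "motion": [
    [-0.2,0,0,0,1],
    [-0.4,0,0,0,1],
    [-0.6,0,0,0,1],
    [-0.6,0,0,0,1]
  ]
}}

```text
clock: 16.98
tcp_pos: [458.8, 227.8, 76.0]
tcp_rot: [0.002, 0.77, -0.639, 0.002]
ft_force: [0.5, -5.2, -1.5]
finger_gap: 18.2
grip_force: 88.3
```

```bash
python3 st.py
```

```text
t 16.98 tcp [458.8 227.8  76. ] gap 18.2 F [ 0.5 -5.2 -1.5] q [ 0.46  0.36 -0.19  1.02 -0.01 -1.29]
[[ 0.185 -0.983  0.001]
 [-0.983 -0.185 -0.005]
 [ 0.005  0.    -1.   ]]
wt [-1.495 -0.37   0.045] F tool [5.2 0.5 1.5] psi -79.36216122633056
```

{"name": "arm_command", "arguments": {
  "motion": [
    [0.2,0,0,0,1],
    [0.3,0.1,0,0,1],
    [0.3,0.2,0,0,1],
    [0.3,0.3,0,0,1],
    [0.3,0.3,0,0,1]
  ]
}}

```text
clock: 17.4
tcp_pos: [457.0, 226.4, 76.5]
tcp_rot: [-0.001, 0.77, -0.638, 0.001]
ft_force: [2.7, -1.0, -2.0]
finger_gap: 18.3
grip_force: 88.1
```

```bash
python3 st.py
```

```text
t 17.4 tcp [457.  226.4  76.5] gap 18.3 F [ 2.7 -1.  -2. ] q [ 0.46  0.36 -0.2   1.02 -0.   -1.3 ]
[[ 0.185 -0.983  0.002]
 [-0.983 -0.185  0.   ]
 [ 0.    -0.002 -1.   ]]
wt [-0.279 -0.72  -0.001] F tool [ 1.5 -2.4  2. ] psi -79.32120157982126
```

{"name": "arm_command", "arguments": {
  "motion": [
    [0,-0.2,0,0,1],
    [0,-0.4,0,0,1],
    [0,-0.6,0,0,1],
    [0,-0.6,0,0,1]
  ]
}}

```text
clock: 17.73
tcp_pos: [460.4, 226.7, 75.6]
tcp_rot: [0.002, 0.77, -0.638, -0.001]
ft_force: [-2.4, -2.3, 0.8]
finger_gap: 18.3
grip_force: 88.5
```

```bash
python3 st.py
```

```text
t 17.73 tcp [460.4 226.7  75.6] gap 18.3 F [-2.4 -2.3  0.8] q [ 0.46  0.37 -0.18  1.02  0.   -1.3 ]
[[ 0.185 -0.983 -0.004]
 [-0.983 -0.185 -0.001]
 [ 0.001  0.004 -1.   ]]
wt [-0.475  0.861 -0.001] F tool [ 1.8  2.8 -0.8] psi -79.31087578770475
```

{"name": "arm_command", "arguments": {
  "motion": [
    [0.1,0.15,-0.05,0,1],
    [0.25,0.26,-0.05,0,1],
    [0.4,0.26,-0.05,0,1],
    [0.5,0.26,-0.05,0,1],
    [0.5,0.26,-0.05,0,1]
  ]
}}

```text
clock: 18.15
tcp_pos: [460.9, 222.2, 77.0]
tcp_rot: [-0.001, 0.77, -0.638, -0.0]
ft_force: [-0.4, 0.0, -1.9]
finger_gap: 18.4
grip_force: 88.3
```

```bash
python3 st.py
```

```text
t 18.15 tcp [460.9 222.2  77. ] gap 18.4 F [-0.4  0.  -1.9] q [ 0.45  0.36 -0.19  1.02  0.   -1.31]
[[ 0.185 -0.983  0.001]
 [-0.983 -0.185  0.001]
 [-0.001 -0.001 -1.   ]]
wt [ 0.153  0.089 -0.   ] F tool [-0.1  0.4  1.9] psi -79.33313541823925
```

{"name": "arm_command", "arguments": {
  "motion": [
    [0.1,0.1,0,0,1],
    [0.2,0.15,0,0,1],
    [0.3,0.15,0,0,1],
    [0.3,0.15,0,0,1]
  ]
}}

```text
clock: 18.48
tcp_pos: [459.5, 220.1, 76.9]
tcp_rot: [-0.001, 0.77, -0.638, -0.001]
ft_force: [-1.2, 5.3, -1.8]
finger_gap: 18.3
grip_force: 88.2
```

```bash
python3 st.py
```

```text
t 18.48 tcp [459.5 220.1  76.9] gap 18.3 F [-1.2  5.3 -1.8] q [ 0.44  0.36 -0.2   1.02  0.   -1.31]
[[ 0.186 -0.983 -0.   ]
 [-0.983 -0.186  0.003]
 [-0.003 -0.001 -1.   ]]
wt [1.348 0.252 0.039] F tool [-5.5  0.1  1.8] psi -79.28481194297065
```

The wall contacts are at y 220.1 and 227.8, and at x 457.0 and 460.4. That puts the centre at TCP (459.6, 224.15), which matches the vision estimate, with the crank centred in the fingers. I recentre.

{"name": "arm_command", "arguments": {
  "motion": [
    [-0.2,0,0,0,1],
    [-0.45,-0.04,0,0,1],
    [-0.45,-0.04,0,0,1],
    [-0.45,-0.04,0,0,1]
  ]
}}

```text
clock: 18.82
tcp_pos: [459.0, 222.8, 76.6]
tcp_rot: [0.0, 0.77, -0.638, 0.0]
ft_force: [0.8, 0.4, -2.1]
finger_gap: 18.4
grip_force: 88.2
```

```bash
python3 st.py; python3 -c "
from h import *
s=monitor.read_state();print(to_tool([459.6,224.15,76],s))"
```

```text
t 18.82 tcp [459.  222.8  76.6] gap 18.4 F [ 0.8  0.4 -2.1] q [ 0.45  0.36 -0.19  1.02 -0.   -1.3 ]
[[ 0.185 -0.983  0.   ]
 [-0.983 -0.185 -0.001]
 [ 0.001  0.    -1.   ]]
wt [ 0.014  0.001 -0.012] F tool [-0.2 -0.9  2.1] psi -79.32262234753432
[-0.12517712 -0.0802843   0.059288  ]
```

{"name": "arm_command", "arguments": {
  "motion": [
    [-0.12,-0.08,0,0,1],
    [-0.12,-0.08,0.1,0,1],
    [-0.12,-0.08,0.2,0,1],
    [-0.12,-0.08,0.28,0,1],
    [-0.12,-0.08,0.28,0,1]
  ]
}}

```text
clock: 19.23
tcp_pos: [459.4, 224.3, 73.6]
tcp_rot: [0.0, 0.77, -0.638, -0.0]
ft_force: [0.3, -0.5, -2.2]
finger_gap: 18.2
grip_force: 88.2
```

```bash
python3 st.py
```

```text
t 19.23 tcp [459.4 224.3  73.6] gap 18.2 F [ 0.3 -0.5 -2.2] q [ 0.45  0.36 -0.2   1.01 -0.   -1.3 ]
[[ 0.185 -0.983 -0.   ]
 [-0.983 -0.185 -0.   ]
 [ 0.     0.001 -1.   ]]
wt [ 0.025 -0.018 -0.026] F tool [ 0.5 -0.2  2.2] psi -79.32986891348537
```

{"name": "arm_command", "arguments": {
  "motion": [
    [0,0,0.02,4,1],
    [0,0,0.02,8,1],
    [0,0,0.02,12,1],
    [0,0,0.02,16,1],
    [0,0,0.02,20,1]
  ]
}}

```text
clock: 19.65
tcp_pos: [459.4, 224.5, 73.6]
tcp_rot: [-0.0, -0.646, 0.763, 0.0]
ft_force: [-0.0, 0.7, -1.1]
finger_gap: 18.1
grip_force: 88.3
```

```bash
python3 st.py
```

```text
t 19.65 tcp [459.4 224.5  73.6] gap 18.1 F [-0.   0.7 -1.1] q [ 0.45  0.36 -0.2   1.01  0.   -0.95]
[[-0.165 -0.986 -0.001]
 [-0.986  0.165  0.   ]
 [ 0.     0.001 -1.   ]]
wt [0.05  0.163 0.049] F tool [-0.7  0.1  1.1] psi -99.51856553960653
```

{"name": "arm_command", "arguments": {
  "motion": [
    [0,0,0.05,0,1],
    [0,0,0.1,0,1],
    [0,0,0.15,0,1],
    [0,0,0.15,0,1]
  ]
}}

```text
clock: 19.98
tcp_pos: [459.3, 224.3, 72.4]
tcp_rot: [-0.0, -0.648, 0.762, 0.0]
ft_force: [-1.7, -0.9, 3.0]
finger_gap: 18.3
grip_force: 88.9
```

```bash
python3 st.py
```

```text
t 19.98 tcp [459.3 224.3  72.4] gap 18.3 F [-1.7 -0.9  3. ] q [ 0.45  0.36 -0.2   1.01  0.   -0.95]
[[-0.161 -0.987 -0.   ]
 [-0.987  0.161 -0.   ]
 [ 0.     0.    -1.   ]]
wt [-0.183  0.57   0.038] F tool [ 1.2  1.5 -3. ] psi -99.2666557548212
```

{"name": "arm_command", "arguments": {
  "motion": [
    [0,0,0.02,4,1],
    [0,0,0.02,8,1],
    [0,0,0.02,12,1],
    [0,0,0.02,16,1],
    [0,0,0.02,20,1]
  ]
}}

```text
clock: 20.4
tcp_pos: [458.9, 224.3, 72.4]
tcp_rot: [-0.0, -0.504, 0.864, 0.0]
ft_force: [-3.5, -1.5, 6.0]
finger_gap: 18.5
grip_force: 89.2
```

```bash
python3 st.py
```

```text
t 20.4 tcp [458.9 224.3  72.4] gap 18.5 F [-3.5 -1.5  6. ] q [ 0.45  0.36 -0.2   1.01  0.   -0.6 ]
[[-0.492 -0.871 -0.001]
 [-0.871  0.492 -0.   ]
 [ 0.001  0.001 -1.   ]]
wt [-0.305  0.994  0.056] F tool [ 3.   2.3 -5.9] psi -119.45800064019377
```

{"name": "arm_command", "arguments": {
  "motion": [
    [0.06,0.05,0,2,1],
    [0.06,0.05,0,6,1],
    [0.06,0.05,0,10,1],
    [0.06,0.05,0,14,1],
    [0.06,0.05,0,18,1]
  ]
}}

```text
clock: 20.82
tcp_pos: [458.7, 224.3, 72.6]
tcp_rot: [0.0, -0.363, 0.932, 0.0]
ft_force: [-3.7, -0.1, 4.5]
finger_gap: 18.3
grip_force: 89.2
```

```bash
python3 st.py
```

```text
t 20.82 tcp [458.7 224.3  72.6] gap 18.3 F [-3.7 -0.1  4.5] q [ 0.45  0.36 -0.2   1.01  0.   -0.29]
[[-0.737 -0.676  0.   ]
 [-0.676  0.737  0.   ]
 [-0.     0.    -1.   ]]
wt [-0.09   0.702  0.002] F tool [ 2.8  2.4 -4.5] psi -137.4668384336841
```

{"name": "arm_command", "arguments": {
  "motion": [
    [0,0,-0.1,0,1],
    [0,0,-0.2,0,1],
    [0,0,-0.2,0,1]
  ]
}}

```text
clock: 21.07
tcp_pos: [458.9, 224.2, 73.9]
tcp_rot: [-0.0, -0.365, 0.931, -0.0]
ft_force: [-0.6, 0.8, -0.3]
finger_gap: 18.5
grip_force: 88.4
```

```bash
python3 st.py
```

```text
t 21.07 tcp [458.9 224.2  73.9] gap 18.5 F [-0.6  0.8 -0.3] q [ 0.45  0.36 -0.2   1.01 -0.   -0.29]
[[-0.734 -0.679 -0.   ]
 [-0.679  0.734 -0.   ]
 [ 0.    -0.    -1.   ]]
wt [0.007 0.227 0.014] F tool [-0.2  1.   0.3] psi -137.22549352066463
```

{"name": "arm_command", "arguments": {
  "motion": [
    [0.1,0,0,0,1],
    [0.25,0,0,0,1],
    [0.4,0,0,0,1],
    [0.4,0,0,0,1]
  ]
}}

```text
clock: 21.4
tcp_pos: [456.7, 221.6, 74.6]
tcp_rot: [0.001, -0.364, 0.931, -0.0]
ft_force: [0.3, 0.3, 1.5]
finger_gap: 18.6
grip_force: 88.7
```

```bash
python3 st.py
```

```text
t 21.4 tcp [456.7 221.6  74.6] gap 18.6 F [0.3 0.3 1.5] q [ 0.45  0.35 -0.21  1.01 -0.   -0.29]
[[-0.735 -0.678  0.002]
 [-0.678  0.735  0.   ]
 [-0.002 -0.001 -1.   ]]
wt [-0.018 -0.116  0.019] F tool [-0.4 -0.  -1.5] psi -137.314833242184
```

{"name": "arm_command", "arguments": {
  "motion": [
    [-0.2,0,0,0,1],
    [-0.5,0,0,0,1],
    [-0.8,0,0,0,1],
    [-0.8,0,0,0,1]
  ]
}}

```text
clock: 21.73
tcp_pos: [461.3, 226.5, 74.2]
tcp_rot: [-0.001, -0.364, 0.931, -0.0]
ft_force: [-3.8, -2.7, 6.9]
finger_gap: 18.3
grip_force: 89.7
```

```bash
python3 st.py
```

```text
t 21.73 tcp [461.3 226.5  74.2] gap 18.3 F [-3.8 -2.7  6.9] q [ 0.46  0.37 -0.19  1.02 -0.   -0.29]
[[-0.735 -0.678 -0.002]
 [-0.678  0.735 -0.001]
 [ 0.002  0.    -1.   ]]
wt [-0.789  0.865  0.005] F tool [ 4.7  0.6 -6.8] psi -137.33137039956873
```

{"name": "arm_command", "arguments": {
  "motion": [
    [0.2,0,0,0,1],
    [0.4,0.1,0,0,1],
    [0.4,0.25,0,0,1],
    [0.4,0.4,0,0,1],
    [0.4,0.4,0,0,1]
  ]
}}

```text
clock: 22.15
tcp_pos: [457.5, 227.1, 74.5]
tcp_rot: [0.001, -0.364, 0.931, -0.001]
ft_force: [3.2, -2.7, 3.1]
finger_gap: 18.2
grip_force: 89.1
```

```bash
python3 st.py
```

```text
t 22.15 tcp [457.5 227.1  74.5] gap 18.2 F [ 3.2 -2.7  3.1] q [ 0.46  0.36 -0.2   1.01 -0.   -0.28]
[[-0.735 -0.678  0.003]
 [-0.678  0.735 -0.001]
 [-0.002 -0.002 -1.   ]]
wt [-0.58  -0.893  0.022] F tool [-0.5 -4.1 -3.1] psi -137.33644355080725
```

{"name": "arm_command", "arguments": {
  "motion": [
    [0,-0.2,0,0,1],
    [0,-0.5,0,0,1],
    [0,-0.8,0,0,1],
    [0,-0.8,0,0,1]
  ]
}}

```text
clock: 22.48
tcp_pos: [460.9, 221.5, 74.1]
tcp_rot: [-0.001, -0.364, 0.931, 0.001]
ft_force: [-2.3, 1.8, 7.5]
finger_gap: 18.5
grip_force: 89.7
```

```bash
python3 st.py
```

```text
t 22.48 tcp [460.9 221.5  74.1] gap 18.5 F [-2.3  1.8  7.5] q [ 0.45  0.36 -0.19  1.02  0.   -0.3 ]
[[-0.735 -0.678 -0.002]
 [-0.678  0.735  0.001]
 [ 0.001  0.002 -1.   ]]
wt [0.382 0.584 0.06 ] F tool [ 0.5  2.9 -7.5] psi -137.30264207538988
```

The centre is confirmed near (459, 224). I return there and continue the scan.

{"name": "arm_command", "arguments": {
  "motion": [
    [0,0.2,-0.1,0,1],
    [0,0.41,-0.1,0,1],
    [0,0.41,-0.05,0,1],
    [0,0.41,0.05,0,1],
    [0,0.41,0.05,0,1]
  ]
}}

```text
clock: 22.9
tcp_pos: [458.4, 224.1, 73.1]
tcp_rot: [-0.001, -0.364, 0.931, -0.0]
ft_force: [-1.1, 0.4, 1.2]
finger_gap: 18.2
grip_force: 88.8
```

```bash
python3 st.py;python3 -c "
from h import *
s=monitor.read_state();print(to_tool([459.1,224.0,73],s))"
```

```text
t 22.9 tcp [458.4 224.1  73.1] gap 18.2 F [-1.1  0.4  1.2] q [ 0.45  0.36 -0.2   1.01  0.   -0.29]
[[-0.735 -0.678 -0.001]
 [-0.678  0.735 -0.   ]
 [ 0.001  0.    -1.   ]]
wt [ 0.053  0.053 -0.002] F tool [ 0.5  1.1 -1.2] psi -137.32171167698047
[-0.04873798 -0.05656068  0.01271355]
```

{"name": "arm_command", "arguments": {
  "motion": [
    [-0.05,-0.04,0.06,3,1],
    [-0.05,-0.04,0.08,6,1],
    [-0.05,-0.04,0.08,9,1],
    [-0.05,-0.04,0.08,12,1],
    [-0.05,-0.04,0.08,15,1]
  ]
}}

```text
clock: 23.32
tcp_pos: [458.6, 224.3, 72.4]
tcp_rot: [-0.001, -0.238, 0.971, 0.0]
ft_force: [-1.0, 1.2, 1.2]
finger_gap: 18.4
grip_force: 89.0
```

```bash
python3 st.py
```

```text
t 23.32 tcp [458.6 224.3  72.4] gap 18.4 F [-1.   1.2  1.2] q [ 0.45  0.36 -0.2   1.01  0.   -0.03]
[[-0.887 -0.462 -0.002]
 [-0.462  0.887 -0.   ]
 [ 0.002  0.001 -1.   ]]
wt [ 0.085  0.338 -0.006] F tool [ 0.3  1.5 -1.2] psi -152.45478345880042
```

{"name": "arm_command", "arguments": {
  "motion": [
    [0,0,0.02,3,1],
    [0,0,0.04,6,1],
    [0,0,0.04,9,1],
    [0,0,0.04,12,1],
    [0,0,0.04,15,1]
  ]
}}

```text
clock: 23.73
tcp_pos: [458.7, 224.1, 71.5]
tcp_rot: [-0.001, -0.109, 0.994, -0.0]
ft_force: [0.1, 0.6, -2.1]
finger_gap: 18.5
grip_force: 88.3
```

```bash
python3 st.py
```

```text
t 23.73 tcp [458.7 224.1  71.5] gap 18.5 F [ 0.1  0.6 -2.1] q [ 0.45  0.37 -0.2   1.01  0.    0.24]
[[-0.976 -0.217 -0.002]
 [-0.217  0.976 -0.001]
 [ 0.002 -0.    -1.   ]]
wt [-0.014 -0.036 -0.041] F tool [-0.2  0.6  2.1] psi -167.46614471257556
```

The force vanished at z 71.5, which looks like a drop. I press down further.

{"name": "arm_command", "arguments": {
  "motion": [
    [0,0,0.08,0,1],
    [0,0,0.16,0,1],
    [0,0,0.24,0,1],
    [0,0,0.24,0,1]
  ]
}}

```text
clock: 24.07
tcp_pos: [458.8, 224.1, 69.3]
tcp_rot: [-0.001, -0.111, 0.994, -0.0]
ft_force: [-0.5, 0.3, -2.3]
finger_gap: 18.3
grip_force: 88.3
```

```bash
python3 st.py
```

```text
t 24.07 tcp [458.8 224.1  69.3] gap 18.3 F [-0.5  0.3 -2.3] q [ 0.45  0.37 -0.2   1.    0.    0.23]
[[-0.975 -0.22  -0.002]
 [-0.22   0.975 -0.   ]
 [ 0.002 -0.    -1.   ]]
wt [ 0.095  0.207 -0.016] F tool [0.4 0.4 2.3] psi -167.27486229568802
```

It's in the socket. I lower it to full seating.

{"name": "arm_command", "arguments": {
  "motion": [
    [0,0,0.3,0,1],
    [0,0,0.6,0,1],
    [0,0,0.9,0,1],
    [0,0,1.2,0,1],
    [0,0,1.3,0,1]
  ]
}}

```text
clock: 24.48
tcp_pos: [458.8, 224.2, 56.2]
tcp_rot: [-0.001, -0.11, 0.994, -0.0]
ft_force: [-3.1, -0.1, 0.5]
finger_gap: 18.0
grip_force: 88.4
```

```bash
python3 st.py
```

```text
t 24.48 tcp [458.8 224.2  56.2] gap 18.0 F [-3.1 -0.1  0.5] q [ 0.45  0.38 -0.22  0.97  0.    0.23]
[[-0.976 -0.22  -0.001]
 [-0.22   0.976 -0.   ]
 [ 0.001 -0.    -1.   ]]
wt [-0.031  0.736 -0.06 ] F tool [ 3.1  0.6 -0.5] psi -167.31252291530802
```

{"name": "arm_command", "arguments": {
  "motion": [
    [0,0,0.1,0,1],
    [0,0,0.2,0,1],
    [0,0,0.2,0,1]
  ]
}}

```text
clock: 24.73
tcp_pos: [458.9, 224.2, 54.9]
tcp_rot: [-0.001, -0.11, 0.994, -0.0]
ft_force: [-4.2, -0.2, 2.2]
finger_gap: 18.4
grip_force: 88.8
```

```bash
python3 st.py
```

```text
t 24.73 tcp [458.9 224.2  54.9] gap 18.4 F [-4.2 -0.2  2.2] q [ 0.45  0.38 -0.22  0.97  0.    0.23]
[[-0.976 -0.22  -0.001]
 [-0.22   0.976 -0.   ]
 [ 0.001  0.    -1.   ]]
wt [-0.105  1.085 -0.051] F tool [ 4.1  0.7 -2.2] psi -167.3172714706216
```

{"name": "arm_command", "arguments": {
  "motion": [
    [0.07,0,0,0,1],
    [0.07,0,0.07,0,1],
    [0.07,0,0.15,0,1],
    [0.07,0,0.15,0,1]
  ]
}}

```text
clock: 25.07
tcp_pos: [458.9, 224.2, 54.9]
tcp_rot: [0.0, -0.11, 0.994, 0.0]
ft_force: [-5.4, -1.5, 10.7]
finger_gap: 18.4
grip_force: 90.2
```

```bash
python3 st.py
```

```text
t 25.07 tcp [458.9 224.2  54.9] gap 18.4 F [-5.4 -1.5 10.7] q [ 0.45  0.38 -0.22  0.97 -0.    0.23]
[[-0.976 -0.219  0.001]
 [-0.219  0.976  0.   ]
 [-0.001  0.    -1.   ]]
wt [-0.42   1.608 -0.04 ] F tool [  5.6  -0.3 -10.7] psi -167.32185467614056
```

{"name": "arm_command", "arguments": {
  "motion": [
    [0,0,0.07,0,1],
    [0,0,0.15,0,1],
    [0,0,0.15,0,1]
  ]
}}

```text
clock: 25.32
tcp_pos: [458.9, 224.2, 54.9]
tcp_rot: [0.001, -0.11, 0.994, 0.0]
ft_force: [-9.7, -3.3, 19.8]
finger_gap: 18.8
grip_force: 91.5
```

```bash
python3 st.py
```

```text
t 25.32 tcp [458.9 224.2  54.9] gap 18.8 F [-9.7 -3.3 19.8] q [ 0.45  0.38 -0.22  0.96 -0.    0.23]
[[-0.976 -0.219  0.002]
 [-0.219  0.976  0.001]
 [-0.002  0.    -1.   ]]
wt [-0.765  2.286  0.01 ] F tool [ 10.2  -1.1 -19.9] psi -167.32332175122175
```

It stops hard at z 54.9, exactly the expected home height of 23 + 31.8, so the crank is seated. I relieve the force and record the starting state of the pad and tin.

{"name": "arm_command", "arguments": {
  "motion": [
    [0,0,-0.15,0,1],
    [0,0,-0.3,0,1],
    [0,0,-0.3,0,1]
  ]
}}

```text
clock: 25.57
tcp_pos: [458.8, 224.2, 55.0]
tcp_rot: [0.0, -0.11, 0.994, 0.0]
ft_force: [-3.1, -0.7, 1.1]
finger_gap: 18.1
grip_force: 88.4
```

```bash
python3 st.py; cat > pad.py <<'E'
from h import *
H=np.array([459.3,224.2]); d=np.array([np.cos(np.radians(-75)),np.sin(np.radians(-75))])  # clamp -y
def orange(p):
    h=cv2.cvtColor(p['img'],cv2.COLOR_RGB2HSV); m=((h[...,0]>4)&(h[...,0]<16)&(h[...,1]>190)&(h[...,2]>110)).astype(np.uint8)
    # restrict near expected pad
    c=proj(p,[502,64,45]); yy,xx=np.mgrid[:384,:512]; m[(xx-c[0])**2+(yy-c[1])**2>45**2]=0
    ys,xs=np.nonzero(m); return len(xs),(xs.mean(),ys.mean()) if len(xs) else None
def run():
    for n in('top','scene'):
        r=[]
        for _ in range(2):
            p=shot(n); k,c=orange(p); t=cut_out(p,'tin'); tc=t[0]['centre'] if t else None
            r.append((k,(atz(p,c,50)[:2]-H)@d if c else None,(atz(p,tc,84)[:2]-H)@d if tc is not None else None, t[0]['conf'] if t else 0))
        print(n,[[None if v is None else round(float(v),2) for v in x] for x in r])
    return
if __name__=='__main__': run()
E
python3 pad.py
```

```text
t 25.57 tcp [458.8 224.2  55. ] gap 18.1 F [-3.1 -0.7  1.1] q [ 0.45  0.38 -0.22  0.97  0.    0.23]
[[-0.976 -0.219  0.   ]
 [-0.219  0.976  0.   ]
 [-0.     0.    -1.   ]]
wt [-0.047  0.821  0.002] F tool [ 3.2  0.  -1.1] psi -167.32344864880315
top [[31.0, 170.68, 138.67, 0.86], [32.0, 170.53, 136.71, 0.58]]
scene [[26.0, 164.4, 119.09, 0.59], [25.0, 164.51, 164.43, 0.79]]
```

{"name": "arm_command", "arguments": {
  "motion": [
    [0.05,0,0,7,1],
    [0.05,0,0,14,1],
    [0.05,0,0,21,1],
    [0.05,0,0,28,1],
    [0.05,0,0,35,1]
  ]
}}

```text
clock: 26.38
tcp_pos: [458.6, 224.5, 54.9]
tcp_rot: [0.0, 0.196, 0.981, 0.0]
ft_force: [-4.1, 0.6, 2.1]
finger_gap: 18.6
grip_force: 89.0
```

```bash
python3 st.py
```

```text
t 26.38 tcp [458.6 224.5  54.9] gap 18.6 F [-4.1  0.6  2.1] q [ 0.45  0.38 -0.22  0.97  0.    0.85]
[[-0.923  0.385  0.   ]
 [ 0.385  0.923  0.001]
 [-0.     0.001 -1.   ]]
wt [0.1   0.811 0.257] F tool [ 4.  -1.1 -2.1] psi 157.3839065786848
```

The winding torque is 0.26 N m, so the socket is turning. I continue.

{"name": "arm_command", "arguments": {
  "motion": [
    [0.03,0,0,7,1],
    [0.03,0,0,14,1],
    [0.03,0,0,21,1],
    [0.03,0,0,28,1],
    [0.03,0,0,35,1]
  ]
}}

```text
clock: 26.8
tcp_pos: [458.6, 224.7, 54.9]
tcp_rot: [0.0, 0.482, 0.876, 0.001]
ft_force: [-2.2, -0.7, 1.5]
finger_gap: 18.1
grip_force: 88.9
```

{"name": "arm_command", "arguments": {
  "motion": [
    [0,0,0,7,1],
    [0,0,0,14,1],
    [0,0,0,21,1],
    [0,0,0,28,1],
    [0,0,0,35,1]
  ]
}}

```text
clock: 27.22
tcp_pos: [458.9, 224.8, 55.0]
tcp_rot: [0.0, 0.723, 0.691, 0.001]
ft_force: [-2.2, 0.3, 0.6]
finger_gap: 18.9
grip_force: 88.9
```

```bash
python3 st.py; python3 pad.py
```

```text
t 27.22 tcp [458.9 224.8  55. ] gap 18.9 F [-2.2  0.3  0.6] q [ 0.46  0.38 -0.22  0.96  0.    2.07]
[[ 0.046  0.999  0.002]
 [ 0.999 -0.046  0.001]
 [ 0.001  0.002 -1.   ]]
wt [0.132 0.506 0.232] F tool [ 0.2 -2.2 -0.6] psi 87.38122365870318
top [[31.0, 170.68, 138.06, 0.66], [32.0, 170.53, 136.64, 0.66]]
scene [[26.0, 164.4, 157.41, 0.73], [26.0, 163.8, 152.95, 0.63]]
```

{"name": "arm_command", "arguments": {
  "motion": [
    [0,0,0,7,1],
    [0,0,0,14,1],
    [0,0,0,21,1],
    [0,0,0,28,1],
    [0,0,0,35,1]
  ]
}}

```text
clock: 28.03
tcp_pos: [459.0, 224.6, 55.0]
tcp_rot: [0.0, 0.897, 0.442, 0.001]
ft_force: [0.4, 1.7, -2.6]
finger_gap: 18.4
grip_force: 88.4
```

```bash
python3 st.py; python3 pad.py
```

```text
t 28.03 tcp [459.  224.6  55. ] gap 18.4 F [ 0.4  1.7 -2.6] q [ 0.46  0.38 -0.22  0.96 -0.    2.68]
[[ 0.61   0.792  0.002]
 [ 0.792 -0.61   0.001]
 [ 0.002  0.001 -1.   ]]
wt [ 0.451 -0.234  0.162] F tool [ 1.6 -0.7  2.6] psi 52.417539272844884
top [[30.0, 170.83, 140.57, 0.92], [31.0, 170.68, 129.49, 0.83]]
scene [[27.0, 164.5, 169.74, 0.65], [27.0, 164.06, 163.34, 0.53]]
```

{"name": "arm_command", "arguments": {
  "motion": [
    [0,0,0,6,1],
    [0,0,0,12,1],
    [0,0,0,18,1],
    [0,0,0,16.5,1],
    [0,0,0,16.5,1]
  ]
}}

```text
clock: 28.85
tcp_pos: [458.7, 224.4, 55.1]
tcp_rot: [0.0, 0.95, 0.311, 0.001]
ft_force: [2.9, 2.3, -3.1]
finger_gap: 18.3
grip_force: 88.1
```

{"name": "arm_command", "arguments": {
  "motion": [
    [0,0,0,0,2.5],
    [0,0,0,0,4.5],
    [0,0,0,0,4.5],
    [0,0,0,0,4.5]
  ]
}}

```text
clock: 29.18
tcp_pos: [457.5, 223.7, 54.9]
tcp_rot: [0.0, 0.951, 0.31, -0.001]
ft_force: [-0.2, 0.8, 0.2]
finger_gap: 45.1
grip_force: 0.0
```

{"name": "arm_command", "arguments": {
  "motion": [
    [0,0,-1,0,4.5],
    [0,0,-2,0,4.5],
    [0,0,-3.5,0,4.5],
    [0,0,-5.2,0,4.5],
    [0,0,-5.2,0,4.5]
  ]
}}

```text
clock: 29.6
tcp_pos: [460.6, 225.4, 111.4]
tcp_rot: [-0.0, 0.951, 0.31, 0.004]
ft_force: [-0.3, -0.0, 0.8]
finger_gap: 45.1
grip_force: 0.0
```

```bash
python3 st.py; python3 - <<'E'
from h import *
w=shot('wrist'); np.savez('w5.npz',**{k:w[k] for k in('img','C','Rw','camera_matrix')})
print(proj(w,[502,64,60]),proj(w,[459,224,65]),proj(w,[493,93,84]))
E
```

```text
t 29.6 tcp [460.6 225.4 111.4] gap 45.1 F [-0.3 -0.   0.8] q [ 0.46  0.32 -0.14  1.1  -0.    2.97]
[[ 0.807  0.59   0.007]
 [ 0.59  -0.807  0.003]
 [ 0.007  0.001 -1.   ]]
wt [-0.023 -0.031 -0.005] F tool [-0.3 -0.2 -0.8] psi 36.17907913827366
[419.60064373 262.90006378] [256.16199645 206.7298656 ] [406.7920607  269.07877942]
```

{"name": "arm_command", "arguments": {
  "motion": [
    [0,0,0,-7,4.5],
    [0,0,0,-14,4.5],
    [0,0,0,-21,4.5],
    [0,0,0,-28,4.5],
    [0,0,0,-35,4.5]
  ]
}}

```text
clock: 30.07
tcp_pos: [457.6, 224.0, 106.5]
tcp_rot: [-0.0, 0.811, 0.584, -0.0]
ft_force: [0.4, 0.1, 0.1]
finger_gap: 45.4
grip_force: 0.0
```

{"name": "arm_command", "arguments": {
  "motion": [
    [0,0,0,-7,4.5],
    [0,0,0,-14,4.5],
    [0,0,0,-21,4.5],
    [0,0,0,-28,4.5],
    [0,0,0,-35,4.5]
  ]
}}

```text
clock: 30.48
tcp_pos: [457.6, 223.9, 106.5]
tcp_rot: [-0.0, 0.598, 0.801, -0.0]
ft_force: [0.4, -0.2, -0.0]
finger_gap: 45.1
grip_force: 0.0
```

{"name": "arm_command", "arguments": {
  "motion": [
    [0,0,0,-7,4.5],
    [0,0,0,-14,4.5],
    [0,0,0,-21,4.5],
    [0,0,0,-28,4.5],
    [0,0,0,-35,4.5]
  ]
}}

```text
clock: 30.9
tcp_pos: [457.6, 224.0, 106.5]
tcp_rot: [-0.0, 0.329, 0.944, -0.0]
ft_force: [0.7, 0.5, 0.7]
finger_gap: 45.2
grip_force: 0.0
```

{"name": "arm_command", "arguments": {
  "motion": [
    [0,0,0,-7,4.5],
    [0,0,0,-14,4.5],
    [0,0,0,-21,4.5],
    [0,0,0,-28,4.5],
    [0,0,0,-35,4.5]
  ]
}}

```text
clock: 31.32
tcp_pos: [457.6, 223.9, 106.5]
tcp_rot: [-0.0, 0.03, 1.0, -0.0]
ft_force: [0.3, -0.2, -0.0]
finger_gap: 45.4
grip_force: 0.0
```

{"name": "arm_command", "arguments": {
  "motion": [
    [0,0,0,-7,4.5],
    [0,0,0,-14,4.5],
    [0,0,0,-21,4.5],
    [0,0,0,-28,4.5],
    [0,0,0,-35,4.5]
  ]
}}

```text
clock: 31.73
tcp_pos: [457.6, 224.0, 106.5]
tcp_rot: [-0.0, -0.272, 0.962, -0.0]
ft_force: [0.3, -0.1, 0.2]
finger_gap: 44.9
grip_force: 0.0
```

{"name": "arm_command", "arguments": {
  "motion": [
    [0,0,0,-5,4.5],
    [0,0,0,-5,4.5],
    [0,0,0,-5,4.5]
  ]
}}

```text
clock: 31.98
tcp_pos: [457.7, 224.0, 106.6]
tcp_rot: [-0.0, -0.309, 0.951, -0.0]
ft_force: [0.6, -0.1, 0.4]
finger_gap: 45.1
grip_force: 0.0
```

```bash
python3 st.py; python3 - <<'E'
from h import *
w=shot('wrist'); np.savez('w6.npz',**{k:w[k] for k in('img','C','Rw','camera_matrix')})
def rectc(p,z,x0,x1,y0,y1,k=5):
    a=np.radians(15); ex=np.array([np.cos(a),np.sin(a)]); ey=np.array([-np.sin(a),np.cos(a)]); H=np.array([459.3,224.3])
    g=[[proj(p,[*(H+x*ex+y*ey),z]) for x in np.arange(x0,x1,1/k)] for y in np.arange(y1,y0,-1/k)]
    g=np.array(g,np.float32); return cv2.remap(cv2.cvtColor(p['img'],4),g[...,0],g[...,1],1)
im=rectc(w,60,-60,60,-235,65,2)   # 240 x 600
w5=dict(np.load('w5.npz'));w5['name']='wrist'
im2=rectc(w5,60,-60,60,-235,65,2)
t=shot('top'); im3=rectc(t,60,-60,60,-235,65,2)
cv2.imwrite('pics/c.png',np.hstack([im,im2,im3]))
E
```

```text
t 31.98 tcp [457.7 224.  106.6] gap 45.1 F [ 0.6 -0.1  0.4] q [ 0.46  0.33 -0.15  1.09  0.   -0.17]
[[-0.809 -0.588 -0.001]
 [-0.588  0.809 -0.   ]
 [ 0.001  0.    -1.   ]]
wt [-0.047  0.058  0.017] F tool [-0.4 -0.5 -0.4] psi -143.9524989656624
```

View pics/c.png

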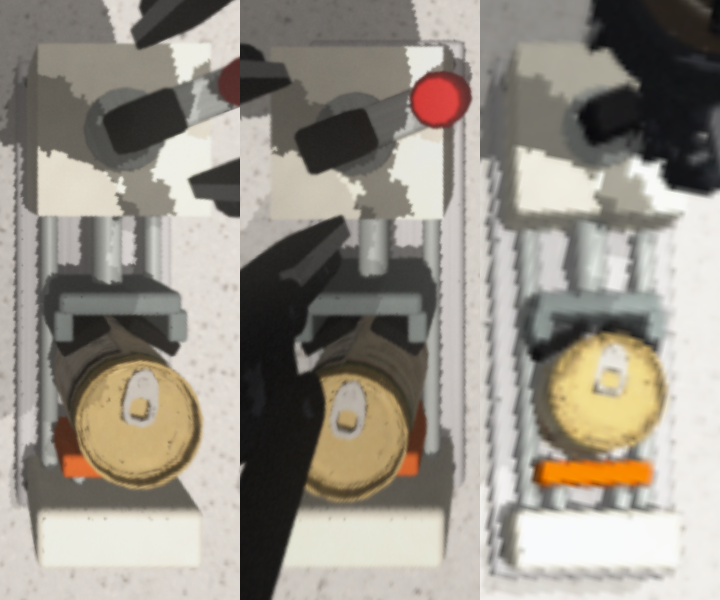

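The rectified views (2 px/mm) show the crank seated with its collar on the housing. In the top view, the jaw bears on the tin, whose far edge is at row 452, and the orange pad's front is at row 460. That leaves a gap of a few mm. I'll measure displacement against the first top picture numerically.

```bash
cat > tr.py <<'E'
from h import *
a=np.radians(15); ex=np.array([np.cos(a),np.sin(a)]); ey=np.array([-np.sin(a),np.cos(a)]); H=np.array([459.3,224.3])
def rc(p,z,x0,x1,y0,y1,k=4):
    g=np.array([[proj(p,[*(H+x*ex+y*ey),z]) for x in np.arange(x0,x1,1/k)] for y in np.arange(y1,y0,-1/k)],np.float32)
    return cv2.remap(p['img'],g[...,0],g[...,1],cv2.INTER_CUBIC)
def org(im): # orange-ness profile along y
    f=im.astype(float); return np.clip(f[...,0]-f[...,2]-60,0,None)*(f[...,1]<0.65*f[...,0])
def edges(pr,y1,k=4):
    h=pr.max()/2; i=np.nonzero(pr>h)[0]; u,v=i[0],i[-1]
    f=lambda i,j:i+(h-pr[i])/(pr[j]-pr[i]); return [round(y1-f(u-1,u)/k,2),round(y1-f(v,v+1)/k,2)]
def meas(p):
    pad=rc(p,55,-24,24,-195,-150); pe=[edges(org(pad[:,s]).mean(1),-150) for s in(slice(10,40),slice(80,112),slice(150,180))]
    t=rc(p,84,-35,35,-175,-95).astype(float)
    # yellow lid: red-blue
    y=np.clip(t[...,0]-t[...,2]-25,0,90); 
    return pe,y
if __name__=='__main__':
    t=shot('top'); o=dict(t); o['img']=cv2.cvtColor(cv2.imread('pics/a.png'),4)
    pn,yn=meas(t); po,yo=meas(o); print('pad old',po); print('pad new',pn)
    print('tin shift mm (dx,dy down)',np.array(cv2.phaseCorrelate(yo,yn,cv2.createHanningWindow(yo.shape[::-1],cv2.CV_64F))[0])/4, cv2.phaseCorrelate(yo,yn)[1])
    g=lambda p:rc(p,60,-38,38,-110,-45).mean(2)
    for n,q in(('old',o),('new',t)):
        tt=rc(q,84,-35,35,-175,-95).astype(np.uint8); gg=cv2.GaussianBlur(cv2.cvtColor(tt,7),(5,5),1)
        c=cv2.HoughCircles(gg,cv2.HOUGH_GRADIENT,1,200,param1=80,param2=15,minRadius=105,maxRadius=122); print(n,'tin circle',None if c is None else [(-35+v[0]/4,-95-v[1]/4,v[2]/4) for v in c[0][:1]])
    J0,J1=g(o),g(t); r=[]
    for sh in np.arange(0,25,.25):
        k=int(sh*4); A=J0[:140-0,20:]; 
        n=J0.shape[0]-k
        r.append(np.corrcoef(J0[:n,110:].ravel(),J1[k:,110:].ravel())[0,1])
    print('jaw shift',np.argmax(r)/4,max(r))
E
python3 tr.py
```

```text
pad old [[np.float64(-165.93), np.float64(-176.13)], [np.float64(-166.13), np.float64(-176.52)], [np.float64(-165.47), np.float64(-176.45)]]
pad new [[np.float64(-165.86), np.float64(-176.25)], [np.float64(-166.02), np.float64(-176.64)], [np.float64(-165.43), np.float64(-176.47)]]
tin shift mm (dx,dy down) [ 0.03518579 -0.06587591] 0.9673062578592201
old tin circle [(np.float32(-0.625), np.float32(-132.625), np.float32(27.825))]
new tin circle [(np.float32(-1.125), np.float32(-132.375), np.float32(28.05))]
jaw shift 11.0 0.7714462886830485
```

Neither the pad nor the tin has moved yet, and the gap is about 4.8 mm. The top view measures the pad's edge repeatably to 0.1 mm, so I'll regrasp and keep winding while watching it.

{"name": "arm_command", "arguments": {
  "motion": [
    [-0.12,-0.04,1.5,0,4.5],
    [-0.12,-0.04,3,0,4.5],
    [-0.12,-0.04,4.2,0,4.5],
    [-0.12,-0.04,5.1,0,4.5],
    [-0.12,-0.04,5.1,0,4.5]
  ]
}}

```text
clock: 32.55
tcp_pos: [457.7, 223.8, 54.0]
tcp_rot: [-0.002, -0.31, 0.951, -0.0]
ft_force: [-0.8, 0.9, 0.5]
finger_gap: 44.7
grip_force: 0.0
```

{"name": "arm_command", "arguments": {
  "motion": [
    [0,0,0,0,3],
    [0,0,0,0,1.8],
    [0,0,0,0,1],
    [0,0,0,0,1],
    [0,0,0,0,1]
  ],
  "force": 70
}}

```text
clock: 32.97
tcp_pos: [459.7, 225.0, 56.8]
tcp_rot: [0.001, -0.311, 0.951, 0.0]
ft_force: [-1.3, -0.4, 3.0]
finger_gap: 18.7
grip_force: 69.4
```

```bash
python3 st.py
```

```text
t 32.97 tcp [459.7 225.   56.8] gap 18.7 F [-1.3 -0.4  3. ] q [ 0.45  0.38 -0.22  0.97  0.   -0.18]
[[-0.807 -0.59   0.001]
 [-0.59   0.807  0.001]
 [-0.002  0.    -1.   ]]
wt [0.014 0.219 0.014] F tool [ 1.3  0.5 -3. ] psi -143.81806509529477
```

Gripped. I wind another 35° at a time.

{"name": "arm_command", "arguments": {
  "motion": [
    [0,0,0,7,1],
    [0,0,0,14,1],
    [0,0,0,21,1],
    [0,0,0,28,1],
    [0,0,0,35,1]
  ]
}}

```text
clock: 33.38
tcp_pos: [459.8, 224.4, 56.8]
tcp_rot: [0.001, -0.008, 1.0, -0.0]
ft_force: [-0.2, -1.1, 3.9]
finger_gap: 18.7
grip_force: 69.7
```

```bash
python3 st.py; python3 tr.py
```

```text
t 33.38 tcp [459.8 224.4  56.8] gap 18.7 F [-0.2 -1.1  3.9] q [ 0.45  0.38 -0.22  0.97 -0.    0.44]
[[-1.    -0.015  0.002]
 [-0.015  1.    -0.   ]
 [-0.002 -0.    -1.   ]]
wt [-0.361  0.141  0.214] F tool [ 0.2 -1.1 -3.9] psi -179.13727689893648
pad old [[np.float64(-165.93), np.float64(-176.13)], [np.float64(-166.13), np.float64(-176.52)], [np.float64(-165.47), np.float64(-176.45)]]
pad new [[np.float64(-166.18), np.float64(-176.25)], [np.float64(-165.91), np.float64(-176.63)], [np.float64(-165.43), np.float64(-176.45)]]
tin shift mm (dx,dy down) [-0.05941572  0.00431352] 0.4633933539962507
old tin circle [(np.float32(-0.625), np.float32(-132.625), np.float32(27.825))]
new tin circle [(np.float32(-1.125), np.float32(-133.375), np.float32(28.55))]
jaw shift 14.5 0.7938340622957797
```

{"name": "arm_command", "arguments": {
  "motion": [
    [0,0,0,7,1],
    [0,0,0,14,1],
    [0,0,0,21,1],
    [0,0,0,28,1],
    [0,0,0,35,1]
  ]
}}

```text
clock: 33.85
tcp_pos: [459.6, 223.9, 56.8]
tcp_rot: [0.001, 0.292, 0.956, -0.0]
ft_force: [-2.5, -3.6, 6.8]
finger_gap: 18.5
grip_force: 70.0
```

```bash
python3 st.py; python3 tr.py
```

```text
t 33.85 tcp [459.6 223.9  56.8] gap 18.5 F [-2.5 -3.6  6.8] q [ 0.45  0.38 -0.22  0.97 -0.    1.05]
[[-0.829  0.559  0.001]
 [ 0.559  0.829 -0.001]
 [-0.002 -0.    -1.   ]]
wt [-0.743  0.357  0.261] F tool [ 0.1 -4.4 -6.8] psi 145.99072296638317
pad old [[np.float64(-165.93), np.float64(-176.13)], [np.float64(-166.13), np.float64(-176.52)], [np.float64(-165.47), np.float64(-176.45)]]
pad new [[np.float64(-166.85), np.float64(-177.16)], [np.float64(-166.43), np.float64(-177.72)], [np.float64(-166.78), np.float64(-177.46)]]
tin shift mm (dx,dy down) [-0.38228887  4.27371944] 0.27568356323964593
old tin circle [(np.float32(-0.625), np.float32(-132.625), np.float32(27.825))]
new tin circle [(np.float32(-0.375), np.float32(-136.875), np.float32(28.55))]
jaw shift 18.25 0.8513573896329505
```

The pad is in about 1.1 mm. About 5 mm more is needed, roughly 57° of turn. I do 45° and measure.

{"name": "arm_command", "arguments": {
  "motion": [
    [0,-0.03,-0.05,7,1],
    [0,-0.05,-0.08,14,1],
    [0,-0.05,-0.08,21,1],
    [0,-0.05,-0.08,28,1],
    [0,-0.05,-0.08,35,1]
  ]
}}

```text
clock: 34.32
tcp_pos: [459.0, 223.4, 56.8]
tcp_rot: [0.001, 0.566, 0.824, -0.001]
ft_force: [-0.2, -2.4, 1.8]
finger_gap: 18.6
grip_force: 69.4
```

{"name": "arm_command", "arguments": {
  "motion": [
    [0,0,0,5,1],
    [0,0,0,10,1],
    [0,0,0,10,1]
  ]
}}

```text
clock: 34.57
tcp_pos: [458.9, 223.4, 56.8]
tcp_rot: [0.001, 0.635, 0.773, -0.001]
ft_force: [-0.9, -2.7, 2.9]
finger_gap: 18.4
grip_force: 69.4
```

```bash
python3 st.py; python3 tr.py
```

```text
t 34.57 tcp [458.9 223.4  56.8] gap 18.4 F [-0.9 -2.7  2.9] q [ 0.45  0.38 -0.22  0.97 -0.    1.83]
[[-0.194  0.981  0.   ]
 [ 0.981  0.194 -0.001]
 [-0.001 -0.    -1.   ]]
wt [-0.654  0.151  0.155] F tool [-2.5 -1.5 -2.9] psi 101.21102637936127
pad old [[np.float64(-165.93), np.float64(-176.13)], [np.float64(-166.13), np.float64(-176.52)], [np.float64(-165.47), np.float64(-176.45)]]
pad new [[np.float64(-170.37), np.float64(-181.16)], [np.float64(-170.81), np.float64(-181.45)], [np.float64(-170.46), np.float64(-181.27)]]
tin shift mm (dx,dy down) [-1.82602012  6.66912019] 0.2090635559177491
old tin circle [(np.float32(-0.625), np.float32(-132.625), np.float32(27.825))]
new tin circle [(np.float32(-2.375), np.float32(-140.375), np.float32(29.25))]
jaw shift 21.75 0.8576110014687247
```

{"name": "arm_command", "arguments": {
  "motion": [
    [0,0,0,5,1],
    [0,0,0,10,1],
    [0,0,0,13,1],
    [0,0,0,13,1]
  ]
}}

```text
clock: 34.95
tcp_pos: [458.7, 223.4, 56.8]
tcp_rot: [0.0, 0.717, 0.697, -0.001]
ft_force: [-1.5, -3.0, 2.2]
finger_gap: 18.7
grip_force: 69.6
```

```bash
python3 st.py; python3 tr.py
```

```text
t 34.95 tcp [458.7 223.4  56.8] gap 18.7 F [-1.5 -3.   2.2] q [ 0.45  0.38 -0.22  0.97 -0.    2.05]
[[ 0.03   1.    -0.   ]
 [ 1.    -0.03  -0.001]
 [-0.001 -0.    -1.   ]]
wt [-0.84   0.321  0.153] F tool [-3.1 -1.4 -2.2] psi 88.30321829495381
pad old [[np.float64(-165.93), np.float64(-176.13)], [np.float64(-166.13), np.float64(-176.52)], [np.float64(-165.47), np.float64(-176.45)]]
pad new [[np.float64(-171.79), np.float64(-182.17)], [np.float64(-171.37), np.float64(-182.62)], [np.float64(-171.75), np.float64(-182.19)]]
tin shift mm (dx,dy down) [0.14555127 9.3291439 ] 0.138606642804859
old tin circle [(np.float32(-0.625), np.float32(-132.625), np.float32(27.825))]
new tin circle [(np.float32(-0.875), np.float32(-142.375), np.float32(27.85))]
jaw shift 22.5 0.8787537922241483
```

The pad is in by about 5.9 mm. I release and lift clear.

{"name": "arm_command", "arguments": {
  "motion": [
    [0,0,0,0,2.5],
    [0,0,0,0,4.5],
    [0,0,0,0,4.5],
    [0,0,0,0,4.5]
  ]
}}

```text
clock: 35.33
tcp_pos: [459.2, 224.6, 56.7]
tcp_rot: [-0.0, 0.718, 0.696, 0.0]
ft_force: [-0.2, -0.0, 0.2]
finger_gap: 45.1
grip_force: 0.0
```

{"name": "arm_command", "arguments": {
  "motion": [
    [0,0,-1,0,4.5],
    [0,0,-2,0,4.5],
    [0,0,-3.5,0,4.5],
    [0,0,-5.5,0,4.5],
    [0,0,-7.5,0,4.5]
  ]
}}

```text
clock: 35.75
tcp_pos: [459.0, 224.3, 133.4]
tcp_rot: [0.0, 0.718, 0.696, 0.0]
ft_force: [-0.1, 0.7, 0.6]
finger_gap: 44.6
grip_force: 0.0
```

{"name": "arm_command", "arguments": {
  "motion": [
    [0,0,-0.5,0,4.5],
    [0,0,-0.5,0,4.5],
    [0,0,-0.5,0,4.5]
  ]
}}

```text
clock: 36.0
tcp_pos: [459.1, 224.3, 137.0]
tcp_rot: [0.0, 0.718, 0.696, 0.001]
ft_force: [0.2, 0.5, -0.1]
finger_gap: 45.1
grip_force: 0.0
```

```bash
python3 st.py; python3 tr.py; python3 - <<'E'
from tr import *
# crank height: compare knob top circle diameter/position vs crank seated, from w5 (seated) and now
w=shot('wrist'); w5=dict(np.load('w5.npz')); w5['name']='wrist'
for n,p in(('w5',w5),('now',w)):
    for z in(100,110,120,130):
        im=rc(p,z,-70,70,-70,70).astype(int); m=((im[...,0]>45)&(im[...,0]>2.5*im[...,1])).astype(np.uint8)
        k,l,st,c=cv2.connectedComponentsWithStats(m); i=1+np.argmax(st[1:,4]); b=st[i]
        C=np.array([-70+(b[0]+b[2]/2)/4, 70-(b[1]+b[3]/2)/4]); print(n,z,'knob',C,'r',np.hypot(*C).round(1),'size',b[2]/4,b[3]/4)
t=shot('top')
for n in('lemon','espresso_cup','honey_jar'):
    r=search_frame(t,n); print(n,r[0]['centre'] if r else None)
E
```

```text
t 36.0 tcp [459.1 224.3 137. ] gap 45.1 F [ 0.2  0.5 -0.1] q [ 0.45  0.3  -0.1   1.16  0.    2.06]
[[ 0.032  0.999  0.001]
 [ 0.999 -0.032  0.001]
 [ 0.001  0.001 -1.   ]]
wt [-0.018  0.059  0.053] F tool [0.5 0.2 0.1] psi 88.18473499760864
pad old [[np.float64(-165.93), np.float64(-176.13)], [np.float64(-166.13), np.float64(-176.52)], [np.float64(-165.47), np.float64(-176.45)]]
pad new [[np.float64(-171.79), np.float64(-182.18)], [np.float64(-171.37), np.float64(-182.61)], [np.float64(-171.75), np.float64(-182.16)]]
tin shift mm (dx,dy down) [0.11966913 9.31057811] 0.13595146722390947
old tin circle [(np.float32(-0.625), np.float32(-132.625), np.float32(27.825))]
new tin circle [(np.float32(-0.875), np.float32(-141.875), np.float32(28.075))]
jaw shift 22.5 0.8643190713509434
w5 100 knob [43.875 16.875] r 47.0 size 20.25 20.25
w5 110 knob [45.25 17.25] r 48.4 size 19.0 19.0
w5 120 knob [46.75  17.875] r 50.1 size 18.0 17.75
w5 130 knob [48.25  18.375] r 51.6 size 17.0 16.75
now 100 knob [-15.125 -59.875] r 61.8 size 21.75 20.25
now 110 knob [-13.25  -54.125] r 55.7 size 20.5 20.25
now 120 knob [-11.5   -47.625] r 49.0 size 19.5 19.25
now 130 knob [ -9.75  -41.125] r 42.3 size 18.5 18.25
lemon [225.2, 138.1]
espresso_cup [295.4, 131.2]
honey_jar None
```

The pad holds at 5.9 mm after release. The knob's height fits a fully seated crank (r = 50 mm at z≈119, nominal 120), and the hand is clear.

```bash
python3 -c "
from workcell import job
print(job.hand_in())"
```

```text
the job is handed in; nothing more can be done
None
```

I handed the job in at about 36 s of the 72 s allowed: the crank is seated in the clamp and wound clockwise, the tin is held with the orange pad pushed in about 5.9 mm, and the lemon and cup are in place; the honey jar, which the arm never approached, did not show in the last picture.

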